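# Pack the routing kit and feed the dowel chute

## Task

Pack the router kit into the plywood caddy: the red router bit into its red compartment, the brass guide bush into the green one and the yellow step gauge into the yellow one, each sitting on the compartment floor the same way up as it stands now. Lay the wooden dowel crosswise into the open upper part of the little chute, so that it rolls down under the slotted cover and comes to rest against the front stop. The steel bush, the blue bit and the steel pin belong to another job: leave them where they are.

Things in the scene. Friction and masses are not known exactly. Their poses are not given: they have to be found in the camera images.
- bit_red_c (a point): Red router bit standing on its cutter: a round cutter 30 mm across and 26 mm high below, a bare steel shank 12 mm across and 38 mm long pointing up; 64 mm high overall. The point is on its axis, half-way up (32 mm above its underside); z is up
- bush_brass_c (a point): Brass guide bush: a round flange 46 mm across and 6 mm thick lying on the mat, with a collar 24 mm across standing up from it; 28 mm high overall. The point is on its axis, half-way up (14 mm above its underside); z is up
- gauge_c (a point): Yellow plastic step gauge: a block 56 mm long (its x) and 24 mm wide (its y), with three equal steps along x: 22 mm high at the -x end, 30 mm in the middle, 26 mm at the +x end. The point is over the middle of its footprint, 15 mm above its flat underside; z is up
- dowel_center (a point): Pale wooden dowel, a round rod 20 mm across and 64 mm long lying on its side. The point is its centre (10 mm above the mat); x runs along the rod
- bush_steel_c (a point): Look-alike that stays: silvery steel guide bush: a round flange 46 mm across and 6 mm thick lying on the mat, with a collar 24 mm across standing up from it; 28 mm high overall. The point is on its axis, half-way up (14 mm above its underside); z is up
- bit_blue_c (a point): Look-alike that stays: blue router bit standing on its cutter: a round cutter 30 mm across and 26 mm high below, a bare steel shank 12 mm across and 38 mm long pointing up; 64 mm high overall. The point is on its axis, half-way up (32 mm above its underside); z is up
- pin_steel_center (a point): Look-alike that stays: silvery steel pin, a round rod 20 mm across and 64 mm long lying on its side. The point is its centre (10 mm above the mat); x runs along the rod
- caddy: Fixed open plywood caddy 258 x 122 x 36 mm (x, y, z), walls and floor 6 mm thick. Origin: centre of its underside; z up. Two dividers across make three compartments in a row along its x, each 78 mm (x) by 110 mm (y) inside with the floor 6 mm above the underside: red floor centred at x = -84 mm, green at x = 0, yellow at x = +84 mm
- feeder: Fixed dowel chute, base 200 x 96 mm (x, y). Origin: centre of underside; z up. Blue ramp, 80 mm between side walls, falls towards -x; its height is 38 mm + 0.249 x. Side walls rise 32 mm above it; back wall x = 94 mm, 84 mm high; front stop x = -94 mm, 30 mm high. Pale cover, 32 mm over the ramp for x < -37 mm, has a 40 mm slot along its middle; open above beyond. A dowel along y let go at x = 35 mm rolls to x = -82 mm
Mind the look-alikes: they are no part of the job. Several things look just like the part that bears dowel_center: the one meant starts farthest from the robot's base. Several things look just like the part that bears bush_brass_c: the one meant starts nearest to the robot's base.

How it is judged:
By the outcome, as a careful person would: the job done as asked, in the order asked, and still so for the second after the job is handed in, with the robot touching nothing.
It also fails if it takes over 109 s, if anything falls off the work surface, if the arm or the gripper's body presses on something with over 40 N, if the wrist force passes 120 N, or if a joint passes its speed limit or range.

## Robot

A 6-joint arm with a two-finger parallel gripper is mounted at the origin on the work surface. World frame = base frame: x ahead of the robot, y to its left, z up, the work surface at z = 0. Lengths are in m, angles in rad, forces in N, time in s.
With the tool pointing down it reaches from about 0.35 to 0.975 m from the base axis. Payload 4.9 kg.
Tool frame: the origin (TCP) lies at the very end of the fingers, on their centre line; the grasp point (between the pads) lies 19 mm behind it; z points along the fingers, y is the line along which they close (so a half turn about z gives the same grasp; the last joint's range is limited). The gripper opens to 85 mm and grips with 20 to 120 N. Pads are 22 mm wide; open, the fingers measure 114 mm over their backs; the gripper's body (76 mm by 85 mm) begins 54 mm behind the grasp point. The pads swing forward as they close: fully open they stand 13 mm farther back than shut.
Start: joints at [1.217, 0.053, 1.613, -0, 1.476, -0.119], TCP at [0.145, 0.608, 0.196] pointing down, gripper open.
Joint ranges: [-3.01, 3.01], [-1.01, 2.22], [0.06, 2.58], [-1.02, 4.17], [0.09, 2.62], [-3.14, 3.14]. Speed limits (rad/s): [2.57, 2.57, 3.14, 3.14, 3.14, 3.14].

## Interface

Orientations are given as a unit quaternion [w, x, y, z].
In Python, from plant import state, optics, ticket, nets gives the robot as it stands. The module is installed in compiled form; this text tells all that it offers.
- The arm moves only by the shell command python3 -m inch 'ROWS' [OPENING]. ROWS is JSON, a list of rows, each an object of numbers: "dx", "dy", "dz": the shift along the tool's x, y, z as a fraction of full scale; "rx", "ry", "rz": the turn, a rotation vector about the tool's x, y, z as a fraction of full scale. In form: [{"dx": .., "dy": .., "dz": .., "rx": .., "ry": .., "rz": ..}, ...]. A call has 1 to 5 rows; each row is the pose to reach, as a shift and turn from the pose commanded when the call began, along the tool's axes at that moment; what a row does not reach only later rows make up. Full scale, the value 1, is 0.8 m for a shift and 1.5 rad for a turn. A row lasts 1/10 s, in which the tool goes at most 50 mm and 8.59 degrees, less where a joint would pass 70% of its speed; a pose out of reach is approached as far as the arm can. A call with a number of a shift or a turn outside -1 to 1 is refused whole. A call with a gripper value outside its range is refused whole. OPENING is the opening, from -1 (shut) to 1 (fully open), set as the call begins (- or left out, the last holds). The fingers move at their own pace and stop on an object; the grip force is fixed at half the most. Time passes only in rows, so rows that repeat a pose let the fingers close. It gives the time, the measured TCP pose, the force, the opening and the grip force at its end, in the units of the state.
- state(): the state, without advancing time (a new reading comes with each control period).
- optics.grab_frame(name): name is "scene" or "top" or "wrist"; returns the picture (480x640x3 uint8, red, green, blue); there is no depth.
- optics.camera_info(name): a dict with "fx", "fy", "cx", "cy" (pixels), "R" (3x3) and "t" (3): a world point X has camera coordinates R X + t. Camera axes: x right, y down, z forward; pixel columns grow to the right and rows downward; lengths in m; the calibration is good to about 2 mm. A picture is of the moment at which its call begins: read the wrist's pose just before it. camera_info takes no time and is no camera call; for the wrist camera it gives the pose at the moment of the call.
- ticket.job_done(): hands the job in; it is judged then, once.
Trained networks look in the newest picture that a camera, given by its name, has taken for a name from the list of things; names that differ only in an ending like _2 or _b are one class to them, and where a whole thing is asked for, a point or a joint stands for the part that bears it (a point fixed in the world has none). Each returns a list of dicts, best first, with "confidence" (0 to 1); they miss things now and then, are a little off and sometimes report something else, mostly with a low value. They report only what shows in the picture. A call takes as long as a camera call. They do not tell look-alikes from the thing itself.
- nets.boxes_of(camera, name): "bbox" ([centre column, centre row, width, height] in pixels, round what is visible of it).
- nets.outline_of(camera, name): "pixels" (480x640 bool, what is visible of it) and "bbox" ([centre column, centre row, width, height] in pixels, round what is visible of it).
The state is a dict: "time": time; "joint_pos": joint angles; "joint_vel": joint speeds; "joint_efforts": joint torques, N m; "tool_pos": TCP position; "tool_rot": TCP orientation; "contact_force": force on the tool from outside, world axes, zero at the start; "ft_torque": the same for the moment, N m; "gripper_width": opening from 0.0 (shut) to 1.0 (fully open); "grasp_force": force on a finger pad.
Only numpy, scipy, OpenCV 4.12 (cv2) and the standard library are available. Lean on these libraries where they do the work, as an engineer would, in place of code of your own. Each camera call takes 0.05 s, during which the arm holds its last target. There are 200 camera calls.

## Working session

There is one attempt and no reset: what is moved stays moved. The work goes in short steps, Python scripts to look and compute and a shell command to move; the robot and the scene stay as the last step left them, time stands still between calls to the robot, and variables do not carry over. Pictures are saved under pics/ and viewed, at most 14 in all, crops included, and the job is handed in when it is done.

```bash
mkdir -p pics
python3 - <<'E'
from plant import state, optics
import cv2
print(state())
for n in("top","scene"):
    im=optics.grab_frame(n); cv2.imwrite(f"pics/{n}0.png",im[:,:,::-1])
    c=optics.camera_info(n); print(n,c)
E
```

```text
{'time': 0.0, 'joint_pos': array([ 1.21697972e+00,  5.33455943e-02,  1.61428564e+00,  4.28761342e-06,
        1.47597315e+00, -1.19003419e-01]), 'joint_vel': array([-0.00216416,  0.00050632,  0.00154615,  0.0012036 , -0.00157567,
        0.00203835]), 'joint_efforts': array([ 1.17150153e-04, -3.93675900e+01, -3.70179999e+01, -3.60272554e-05,
        7.06032763e-03, -5.71682392e-06]), 'tool_pos': array([0.14517539, 0.60720343, 0.19447505]), 'tool_rot': array([-2.37662302e-04,  1.17137196e-01,  9.93115233e-01, -9.77387166e-04]), 'contact_force': array([ 0.67840466, -0.59072384, -0.1622498 ]), 'ft_torque': array([-0.02095211, -0.02724266,  0.00685081]), 'grasp_force': 0.0, 'gripper_width': 0.99987326124794}
top {'fx': 611.27756434127, 'fy': 611.27756434127, 'cx': 324.32881925923397, 'cy': 250.64513240371502, 'R': array([[ 0.00587829, -0.99993822,  0.00943401],
       [-0.99850971, -0.00638125, -0.05420002],
       [ 0.05425687, -0.00910135, -0.99848553]]), 't': array([-0.00945237,  0.53336451,  1.48921685])}
scene {'fx': 552.6537166811911, 'fy': 552.6537166811911, 'cx': 319.6409907013614, 'cy': 239.5396607418316, 'R': array([[-0.41665228,  0.90898259,  0.01230925],
       [ 0.56446154,  0.26930003, -0.78029524],
       [-0.71258968, -0.31816369, -0.62529018]]), 't': array([ 0.22213697, -0.2504108 ,  1.52814309])}
```

View pics/top0.png

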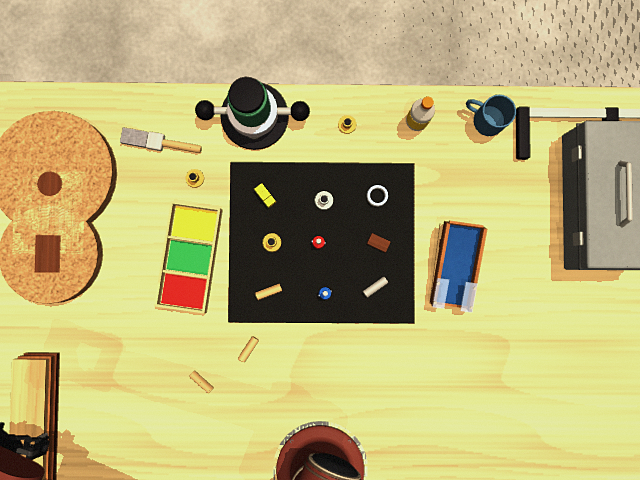

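View pics/scene0.png

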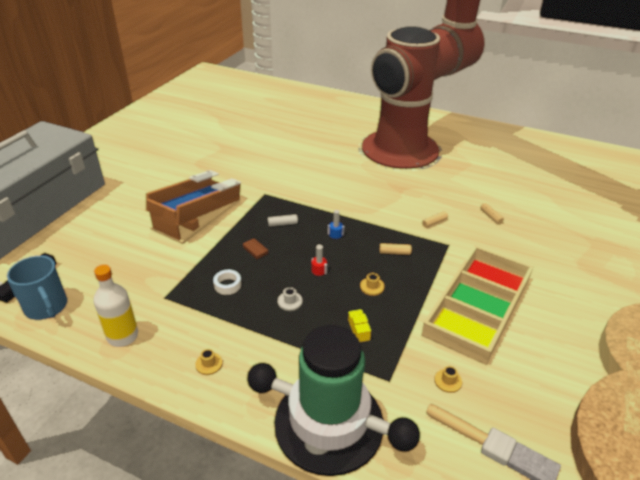

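The mat holds the brass bush at (271,242), red bit (318,242), gauge (264,195) and a dowel (268,292). The look-alikes of the dowel and the brass bush all lie off the mat. The caddy is at about (189,258) and the chute at about (461,266).

```bash
cat > h.py <<'E'
import numpy as np, cv2
from scipy.optimize import least_squares
from scipy.spatial.transform import Rotation as Rot
from plant import state, optics, nets
a=np.linspace(0,2*np.pi,24,endpoint=False)
def cyl(r,z0,z1): return np.vstack([np.c_[r*np.cos(a),r*np.sin(a),0*a+z] for z in(z0,z1)])
def box(x0,x1,y0,y1,z0,z1): return np.array([[x,y,z] for x in(x0,x1) for y in(y0,y1) for z in(z0,z1)])
BIT=np.vstack([cyl(.015,0,.026),cyl(.006,.026,.064)])
BUSH=np.vstack([cyl(.023,0,.006),cyl(.012,.006,.028)])
G=np.vstack([box(-.028,-.0093,-.012,.012,0,.022),box(-.0093,.0093,-.012,.012,0,.030),box(.0093,.028,-.012,.012,0,.026)])
DOW=cyl(.010,-.032,.032)[:,[2,0,1]]+[0,0,.010]
CAD=box(-.129,.129,-.061,.061,0,.036)
FEED=np.vstack([box(-.1,.1,-.048,.048,0,.012),box(.088,.1,-.048,.048,0,.084),box(-.1,-.088,-.048,.048,0,.03)])
MODEL=dict(bit_red_c=BIT,bit_blue_c=BIT,bush_brass_c=BUSH,gauge_c=G,dowel_center=DOW,caddy=CAD)
def proj(c,P):
    X=P@c["R"].T+c["t"]; return np.c_[c["fx"]*X[:,0]/X[:,2]+c["cx"],c["fy"]*X[:,1]/X[:,2]+c["cy"]]
def ray(c,uv,z):
    d=c["R"].T@np.array([(uv[0]-c["cx"])/c["fx"],(uv[1]-c["cy"])/c["fy"],1]); o=-c["R"].T@c["t"]
    return (o+d*(z-o[2])/d[2])
def mom(p):
    h=cv2.convexHull(np.float32(p)); m=cv2.moments(h); A=m["m00"]
    C=np.array([[m["mu20"],m["mu11"]],[m["mu11"],m["mu02"]]])/A
    return np.array([m["m10"]/A,m["m01"]/A]),C
def fit(c,pix,M,yaw0s=(0,.8,1.6,2.4),zb=0):
    ys,xs=np.nonzero(pix); q=np.vstack([np.c_[xs+i,ys+j] for i in(-.5,.5) for j in(-.5,.5)])
    m,C=mom(q); x0=ray(c,m,zb+M[:,2].mean())
    def f(p):
        R=Rot.from_euler('z',p[2]).as_matrix(); mm,CC=mom(proj(c,M@R.T+[p[0],p[1],zb]))
        D=(CC-C)/np.sqrt(np.trace(C)); return np.r_[mm-m,D[0,0],D[1,1],D[0,1]]
    best=min((least_squares(f,[x0[0],x0[1],y],x_scale=[.01,.01,.1],diff_step=1e-4) for y in yaw0s),key=lambda r:r.cost)
    return best.x,best.cost
def big(pix):
    n,l,s,_=cv2.connectedComponentsWithStats(pix.astype(np.uint8)); return l==1+np.argmax(s[1:,4])
# rows to type: target TCP xyz, yaw of closing line (tool y) in world
def go(x,y,z,yaw=None,quiet=False):
    s=state(); q=s["tool_rot"]; R=Rot.from_quat([*q[1:],q[0]]); p=s["tool_pos"]
    cur=np.arctan2(*R.as_matrix()[[1,0],1])
    if yaw is None: yaw=cur
    d=(yaw-cur+np.pi/2)%np.pi-np.pi/2; yaw=cur+d
    yv=np.array([np.cos(yaw),np.sin(yaw),0]); zv=np.array([0,0,-1.]); T=np.c_[np.cross(yv,zv),yv,zv]
    t=R.inv().apply(np.array([x,y,z])-p)/.8; r=(R.inv()*Rot.from_matrix(T)).as_rotvec()/1.5
    print("go",np.round([x,y,z,yaw],4),"d",t.round(4),"r",r.round(3),"J6",round(s["joint_pos"][5],2))
E
python3 - <<'E'
from h import *
for cam in("top","scene"):
    optics.grab_frame(cam); c=optics.camera_info(cam)
    for n in MODEL:
        for o in nets.outline_of(cam,n):
            if o["confidence"]<.3: continue
            x,k=fit(c,big(o["pixels"]),MODEL[n]); print(cam,n,round(o["confidence"],2),np.round(o["bbox"]),x.round(4),round(k,2),"dist",np.hypot(*x[:2]).round(3))
    for o in nets.outline_of(cam,"feeder")[:2]:
        print("feeder",o["confidence"],o["bbox"],fit(c,big(o["pixels"]),FEED,(0,1.5,3,-1.5)))
print(optics.camera_info("wrist"),state()["time"])
go(.5,.02,.2,1.57)
E
```

```text
top bit_blue_c 0.42 [327. 295.  16.  14.] [ 0.4307 -0.0077  0.8   ] 0.07 dist 0.431
top bush_brass_c 0.6 [197. 179.  15.  17.] [0.7153 0.3182 4.7198] 0.09 dist 0.783
top bush_brass_c 0.55 [348. 124.  15.  18.] [ 0.8535 -0.0601 13.8951] 0.19 dist 0.856
top bush_brass_c 0.5 [272. 241.  23.  20.] [0.5547 0.1238 0.4485] 0.04 dist 0.568
top bush_brass_c 0.34 [265. 194.  22.  23.] [ 0.6732  0.1427 12.6334] 4.52 dist 0.688
top dowel_center 0.7 [270. 289.  25.  17.] [0.4341 0.1302 1.9757] 0.06 dist 0.453
top dowel_center 0.62 [251. 350.  22.  28.] [ 0.2932  0.1783 -0.5554] 0.05 dist 0.343
top dowel_center 0.56 [199. 383.  26.  17.] [0.2134 0.2917 0.8778] 0.19 dist 0.361
top caddy 0.96 [187. 257.  62. 111.] [0.5153 0.3265 3.0112] 0.03 dist 0.61
feeder 0.92 [455.9, 265.9, 55.9, 92.9] (array([ 0.49516989, -0.32745985, -0.11821956]), np.float64(2.0320103215101897))
scene bit_red_c 0.62 [318. 260.  16.  31.] [0.5538 0.0072 3.8406] 0.34 dist 0.554
scene bit_blue_c 0.51 [335. 224.  13.  28.] [ 0.4282 -0.0102  3.0083] 0.14 dist 0.428
scene bush_brass_c 0.93 [449. 381.  27.  26.] [0.7118 0.3166 2.721
[... 574 characters left out ...]
 0.3242 2.9938] 0.31 dist 0.608
feeder 0.81 [194.2, 206.7, 92.9, 72.8] (array([ 0.48404702, -0.33318988, -0.17034184]), np.float64(4.6798657054277655))
feeder 0.39 [372.6, 284.5, 20.2, 20.6] (array([0.48916994, 0.10186164, 0.25541455]), np.float64(1701.9439811190894))
{'fx': 364.4935573441771, 'fy': 364.4935573441771, 'cx': 315.84392820273814, 'cy': 236.860547567933, 'R': array([[ 2.32187926e-01,  9.72670831e-01,  4.69860969e-04],
       [ 9.27620973e-01, -2.21579255e-01,  3.00702450e-01],
       [ 2.92588614e-01, -6.93836254e-02, -9.53717891e-01]]), 't': array([-0.62631654, -0.03972306,  0.37966995])} 0.9
go [0.5  0.02 0.2  1.57] d [-0.602  -0.6115 -0.0054] r [-0.     0.    -0.156] J6 -0.12
```

Run:
```python
from h import *
go(.50,.06,.26,1.44)
```

```text
go [0.5  0.06 0.26 1.44] d [-0.5904 -0.5629 -0.0804] r [-0.     0.    -0.069] J6 -0.12
```

```bash
r='{"dx":-0.197,"dy":-0.1876,"dz":-0.0268}'
python3 -m inch '[{"dx":-0.197,"dy":-0.1876,"dz":-0.0268},{"dx":-0.197,"dy":-0.1876,"dz":-0.0268},{"dx":-0.197,"dy":-0.1876,"dz":-0.0268},{"dx":-0.197,"dy":-0.1876,"dz":-0.0268},{"dx":-0.197,"dy":-0.1876,"dz":-0.0268}]' 
python3 -m inch '[{"dx":-0.197,"dy":-0.1876,"dz":-0.0268},{"dx":-0.197,"dy":-0.1876,"dz":-0.0268},{"dx":-0.197,"dy":-0.1876,"dz":-0.0268},{"dx":-0.197,"dy":-0.1876,"dz":-0.0268},{"dx":-0.197,"dy":-0.1876,"dz":-0.0268}]' 
python3 -m inch '[{"dx":-0.197,"dy":-0.1876,"dz":-0.0268,"rz":-0.07},{"dx":-0.197,"dy":-0.1876,"dz":-0.0268,"rz":-0.07},{"dx":-0.197,"dy":-0.1876,"dz":-0.0268,"rz":-0.07},{"dx":-0.197,"dy":-0.1876,"dz":-0.0268,"rz":-0.07},{"dx":-0.197,"dy":-0.1876,"dz":-0.0268,"rz":-0.07}]'
python3 - <<'E'
from h import *
print(state()); c=optics.camera_info("wrist"); im=optics.grab_frame("wrist"); cv2.imwrite("pics/w1.png",im[:,:,::-1])
for n in ("bit_red_c","bush_brass_c","dowel_center","gauge_c"):
    for o in nets.outline_of("wrist",n):
        if o["confidence"]<.3: continue
        x,k=fit(c,big(o["pixels"]),MODEL[n]); print(n,round(o["confidence"],2),np.round(o["bbox"]),x.round(4),round(k,2))
E
```

```text
{'time': 0.9, 'joint_pos': array([ 1.21700041e+00,  5.26733716e-02,  1.61292672e+00, -5.77689164e-06,
        1.47599860e+00, -1.19019284e-01]), 'joint_vel': array([ 1.28894925e-03,  3.34996706e-04,  6.26933822e-05, -4.85336126e-04,
        1.12841677e-03,  6.41310133e-04]), 'joint_efforts': array([ 1.59066269e-03, -3.93683875e+01, -3.70467460e+01,  1.00304383e-04,
        2.20470465e-04,  2.08084856e-06]), 'tool_pos': array([0.14539368, 0.60782237, 0.19570412]), 'tool_rot': array([ 2.08847843e-06,  1.17118629e-01,  9.93117932e-01, -3.60822047e-06]), 'contact_force': array([-0.65253545, -0.34016902,  0.5994152 ]), 'ft_torque': array([ 0.06115185, -0.01772617, -0.02540726]), 'grasp_force': 0.0, 'gripper_width': 0.9996047325178673}
bit_red_c 0.67 [115. 464.  42.  32.] [0.4064 0.2905 1.3158] 139.65
dowel_center 0.67 [ 57. 322.  71.  36.] [0.2127 0.2923 0.8415] 0.35
dowel_center 0.55 [  6. 395.  12.  43.] [ 0.2845  0.1899 -0.5563] 32.45validation failed for argument at $[0]...
validation failed for argument at $[0]...
validation failed for argument at $[0]...
```

View pics/w1.png

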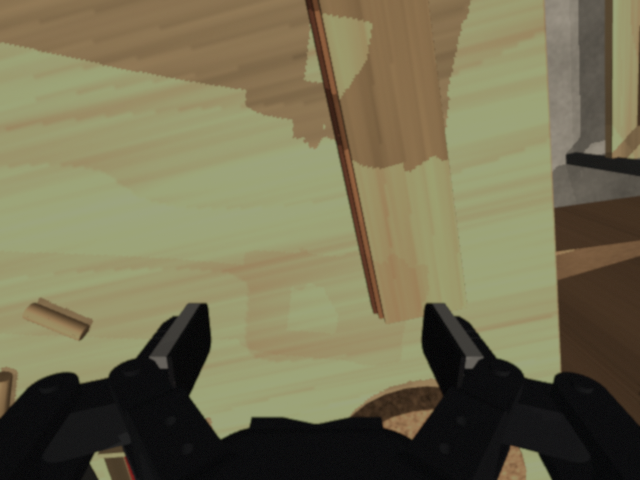

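The wrist picture shows the starting view, because the moves were refused. A look-alike dowel is at (57,320). I'll type complete rows with all six keys.

```bash
python3 -m inch '[{"dx":-0.197,"dy":-0.1876,"dz":-0.0268,"rx":0,"ry":0,"rz":0},{"dx":-0.197,"dy":-0.1876,"dz":-0.0268,"rx":0,"ry":0,"rz":0},{"dx":-0.197,"dy":-0.1876,"dz":-0.0268,"rx":0,"ry":0,"rz":0},{"dx":-0.197,"dy":-0.1876,"dz":-0.0268,"rx":0,"ry":0,"rz":0},{"dx":-0.197,"dy":-0.1876,"dz":-0.0268,"rx":0,"ry":0,"rz":0}]' && 
python3 -m inch '[{"dx":-0.197,"dy":-0.1876,"dz":-0.0268,"rx":0,"ry":0,"rz":0},{"dx":-0.197,"dy":-0.1876,"dz":-0.0268,"rx":0,"ry":0,"rz":0},{"dx":-0.197,"dy":-0.1876,"dz":-0.0268,"rx":0,"ry":0,"rz":0},{"dx":-0.197,"dy":-0.1876,"dz":-0.0268,"rx":0,"ry":0,"rz":0},{"dx":-0.197,"dy":-0.1876,"dz":-0.0268,"rx":0,"ry":0,"rz":0}]' &&
python3 -m inch '[{"dx":-0.197,"dy":-0.1876,"dz":-0.0268,"rx":0,"ry":0,"rz":-0.07},{"dx":-0.197,"dy":-0.1876,"dz":-0.0268,"rx":0,"ry":0,"rz":-0.07},{"dx":-0.197,"dy":-0.1876,"dz":-0.0268,"rx":0,"ry":0,"rz":-0.07},{"dx":-0.197,"dy":-0.1876,"dz":-0.0268,"rx":0,"ry":0,"rz":-0.07},{"dx":-0.197,"dy":-0.1876,"dz":-0.0268,"rx":0,"ry":0,"rz":-0.07}]'
cat > look.py <<'E'
import sys
from h import *
s=state(); c=optics.camera_info("wrist"); im=optics.grab_frame("wrist")
if sys.argv[1]!="-": cv2.imwrite(f"pics/{sys.argv[1]}.png",im[:,:,::-1])
print("t",s["time"],"tcp",s["tool_pos"].round(4),"cam",(-c["R"].T@c["t"]).round(3),"w",round(s["gripper_width"],3))
for n in sys.argv[2:]:
    for o in nets.outline_of("wrist",n):
        if o["confidence"]<.3: continue
        x,k=fit(c,big(o["pixels"]),MODEL.get(n,FEED)); print(n,round(o["confidence"],2),np.round(o["bbox"]),x.round(4),round(k,2))
E
python3 look.py w2 bit_red_c bush_brass_c dowel_center gauge_c
```

```text
time: 1.65
tool_pos: [0.2656, 0.4227, 0.2179]
tool_rot: [0.001, 0.119, 0.993, 0.0]
contact_force: [-0.3, 0.7, 0.6]
gripper_width: 1.003
grasp_force: 0.0
time: 2.15
tool_pos: [0.384, 0.2396, 0.2395]
tool_rot: [0.001, 0.119, 0.993, -0.0]
contact_force: [-0.2, -0.3, -0.5]
gripper_width: 1.001
grasp_force: 0.0
time: 2.65
tool_pos: [0.5022, 0.0564, 0.2606]
tool_rot: [0.001, 0.067, 0.998, -0.0]
contact_force: [0.1, 0.6, 0.3]
gripper_width: 1.002
grasp_force: 0.0
t 2.65 tcp [0.5022 0.0564 0.2606] cam [0.426 0.068 0.439] w 1.002
bit_red_c 0.89 [284. 242.  29.  37.] [0.5539 0.0095 2.0451] 0.26
bush_brass_c 0.91 [529. 319.  38.  33.] [0.7123 0.3182 0.8565] 0.01
bush_brass_c 0.87 [376. 221.  37.  37.] [0.5533 0.1242 2.2842] 0.0
bush_brass_c 0.45 [272. 417.  15.   5.] [ 0.8271 -0.0551  3.5464] 230.35
dowel_center 0.76 [373. 118.  60.  41.] [0.4316 0.13   1.9544] 0.4
dowel_center 0.52 [376. 221.  36.  33.] [0.5517 0.1234 2.2235] 41.51
gauge_c 0.76 [396. 307.  47.  41.] [0.6687 0.1413 0.6671] 0.03
```

View pics/w2.png

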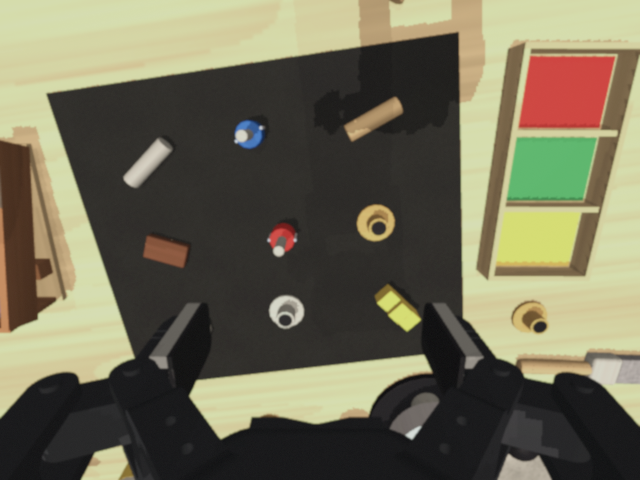

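The view from above the mat shows the red bit at (284,240), brass bush (376,222), gauge (398,307), dowel (373,118), and caddy compartments red, green and yellow from top to bottom at right.

Run:
```python
from h import *
go(.554,.008,.13,1.44)
c=optics.camera_info("wrist"); im=cv2.imread("pics/w2.png").astype(int); b,g,r=im[...,0],im[...,1],im[...,2]
roi=np.zeros((480,640),bool); roi[40:280,480:640]=1
for n,m,x0 in(("red",(r>150)&(g<90),-.084),("green",(g>130)&(r<120),0),("yellow",(r>180)&(g>180)&(b<130),.084)):
    m=big(m&roi); ys,xs=np.nonzero(m); q=cv2.convexHull(np.c_[xs,ys].astype(np.int32)); 
    ap=cv2.approxPolyDP(q,6,True)[:,0]; print(n,[ray(c,p,.006)[:2].round(3).tolist() for p in ap])
```

```text
go [0.554 0.008 0.13  1.44 ] d [-0.0754 -0.0566  0.1623] r [ 0.    -0.     0.001] J6 -1.47
red [[0.4, 0.398], [0.47, 0.389], [0.458, 0.301], [0.388, 0.31]]
green [[0.483, 0.387], [0.553, 0.379], [0.542, 0.289], [0.471, 0.299]]
yellow [[0.57, 0.375], [0.635, 0.367], [0.625, 0.277], [0.559, 0.287]]
```

```bash
python3 -m inch '[{"dx":-0.075,"dy":-0.057,"dz":0.162,"rx":0,"ry":0,"rz":0},{"dx":-0.075,"dy":-0.057,"dz":0.162,"rx":0,"ry":0,"rz":0},{"dx":-0.075,"dy":-0.057,"dz":0.162,"rx":0,"ry":0,"rz":0},{"dx":-0.075,"dy":-0.057,"dz":0.162,"rx":0,"ry":0,"rz":0},{"dx":-0.075,"dy":-0.057,"dz":0.162,"rx":0,"ry":0,"rz":0}]'
python3 - <<'E'
from h import *
exec(open('look.py').read().split("for n")[0].replace("sys.argv[1]","'w3'"))
o=nets.outline_of("wrist","bit_red_c")
for k in o[:2]: print(k["confidence"],k["bbox"],fit(c,big(k["pixels"]),BIT))
go(.554,.008,.03,1.44)
E
```

```text
time: 3.4
tool_pos: [0.5529, 0.0082, 0.1294]
tool_rot: [-0.001, 0.064, 0.998, 0.0]
contact_force: [0.4, -0.4, 0.5]
gripper_width: 0.999
grasp_force: 0.0
t 3.4 tcp [0.5529 0.0082 0.1294] cam [0.478 0.019 0.308] w 0.999
0.91 [316.5, 226.7, 37.7, 43.6] (array([0.55406465, 0.0088608 , 0.76644117]), np.float64(0.31776221581466013))
go [0.554 0.008 0.03  1.44 ] d [ 0.0017 -0.0003  0.1286] r [0.    0.002 0.002] J6 -1.56
```

View pics/w3.png

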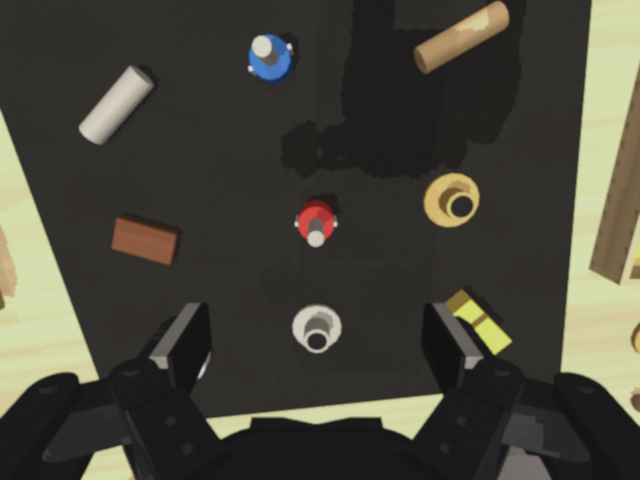

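The red bit at (316,222) is centred between the fingers.

```bash
python3 -m inch '[{"dx":0,"dy":0.0005,"dz":0.124,"rx":0,"ry":0.001,"rz":0},{"dx":0,"dy":0.0005,"dz":0.124,"rx":0,"ry":0.001,"rz":0},{"dx":0,"dy":0.0005,"dz":0.124,"rx":0,"ry":0.001,"rz":0},{"dx":0,"dy":0.0005,"dz":0.124,"rx":0,"ry":0.001,"rz":0}]' 0.2
python3 -m inch '[{"dx":0,"dy":0,"dz":0,"rx":0,"ry":0,"rz":0},{"dx":0,"dy":0,"dz":0,"rx":0,"ry":0,"rz":0},{"dx":0,"dy":0,"dz":0,"rx":0,"ry":0,"rz":0},{"dx":0,"dy":0,"dz":0,"rx":0,"ry":0,"rz":0},{"dx":0,"dy":0,"dz":0,"rx":0,"ry":0,"rz":0}]' -1
python3 -m inch '[{"dx":0,"dy":0,"dz":-0.1,"rx":0,"ry":0,"rz":0},{"dx":0,"dy":0,"dz":-0.1,"rx":0,"ry":0,"rz":0},{"dx":0,"dy":0,"dz":-0.1,"rx":0,"ry":0,"rz":0}]' -1
python3 - <<'E'
from h import *
go(.432,.337,.13,1.44)
E
```

```text
time: 3.9
tool_pos: [0.5548, 0.008, 0.0332]
tool_rot: [0.0, 0.064, 0.998, 0.0]
contact_force: [0.7, 0.3, 0.7]
gripper_width: 0.599
grasp_force: 0.0
time: 4.4
tool_pos: [0.5545, 0.0073, 0.0318]
tool_rot: [-0.0, 0.065, 0.998, 0.0]
contact_force: [-0.2, -0.0, -0.5]
gripper_width: -0.002
grasp_force: 0.0
time: 4.7
tool_pos: [0.5582, 0.0069, 0.1175]
tool_rot: [0.005, 0.065, 0.998, -0.0]
contact_force: [1.4, 0.2, 1.3]
gripper_width: 0.002
grasp_force: 0.0
go [0.432 0.337 0.13  1.44 ] d [ 0.2097  0.3888 -0.0175] r [0.    0.006 0.001] J6 -1.56
```

```bash
python3 look.py w4 bit_red_c
python3 - <<'E'
from h import *
optics.grab_frame("top"); c=optics.camera_info("top")
for o in nets.outline_of("top","bit_red_c")[:3]: print(o["confidence"],o["bbox"],fit(c,big(o["pixels"]),BIT))
E
```

```text
t 4.7 tcp [0.5582 0.0069 0.1175] cam [0.481 0.018 0.295] w 0.002
bit_red_c 0.69 [317. 221.  46.  45.] [0.554  0.0089 1.577 ] 0.69
```

View pics/w4.png

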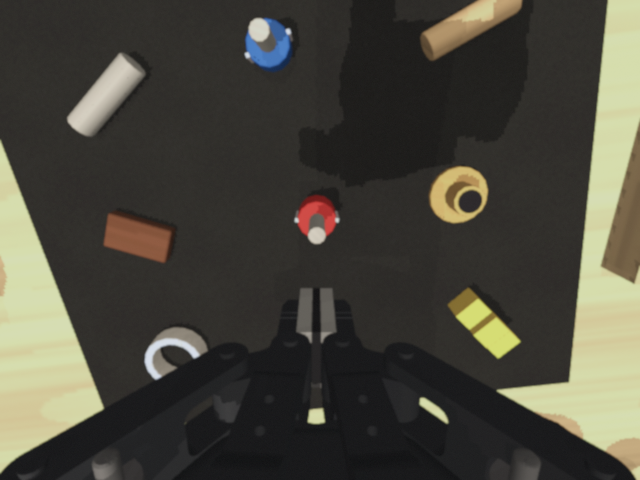

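Run:
```python
from h import *
s=state(); q=s["tool_rot"]; R=Rot.from_quat([*q[1:],q[0]]).as_matrix(); p=s["tool_pos"]
print(p,R.round(3))
for cam in("wrist","top","scene"):
    c=optics.camera_info(cam); print(cam,proj(c,np.array([p,p-.019*R[:,2],[.554,.0089,.064],[.554,.0089,0]])).round(1))
im=optics.grab_frame("scene"); cv2.imwrite("pics/s2.png",cv2.resize(im[150:350,180:460,::-1],None,fx=2.8,fy=2.8,interpolation=2))
```

```text
[0.55319541 0.00746419 0.10973342] [[-0.992  0.129 -0.004]
 [ 0.129  0.992  0.001]
 [ 0.004  0.    -1.   ]]
wrist [[313.6 273.1]
 [313.4 288.7]
 [316.4 246.4]
 [316.2 221.3]]
top [[318.9 239.8]
 [318.9 239.2]
 [318.2 240.8]
 [318.3 242.7]]
scene [[319.5 228.2]
 [319.6 220.3]
 [319.7 247. ]
 [319.3 271.2]]
```

View pics/s2.png

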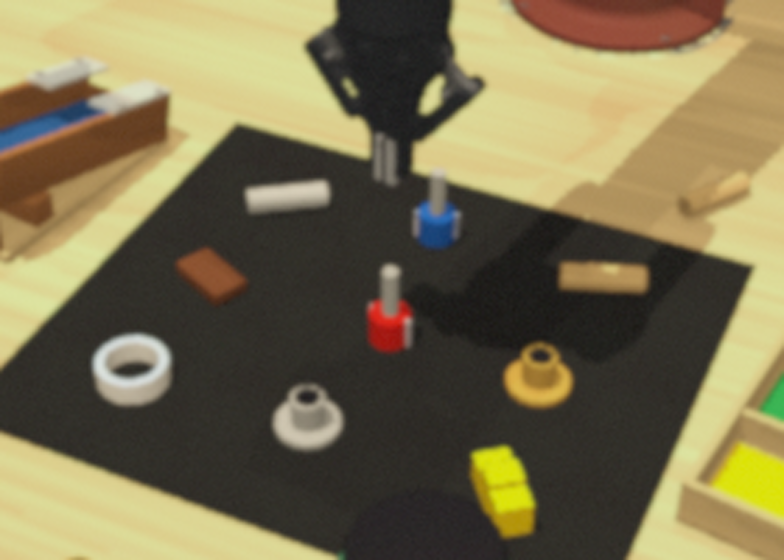

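The red bit still stands at (316,220) in the wrist view. In the scene crop the shut fingertips are at (388,182), clearly above where the stated TCP projects. I'll triangulate the real tip.

Run:
```python
from h import *
s=state(); p=s["tool_pos"]; print(s["time"],p,s["joint_pos"].round(3))
cw=optics.camera_info("wrist"); w=optics.grab_frame("wrist"); sc=optics.grab_frame("scene"); cs=optics.camera_info("scene")
A=cv2.resize(w[180:380,210:430,::-1],None,fx=2.7,fy=2.7); 
B=cv2.resize(sc[150:250,270:380,::-1],None,fx=5.4,fy=5.4,interpolation=2)
for im,c,o,k in((A,cw,(210,180),2.7),(B,cs,(270,150),5.4)):
    for dz,col in((0,(0,255,0)),(.019,(255,255,0)),(.038,(255,0,255))):
        for dx in(-.011,.011):
            u=((proj(c,np.array([p+[dx,0,dz]]))[0]-o)*k).astype(int); cv2.circle(im,tuple(map(int,u)),4,col,-1)
im=np.hstack([A[:540],B[:540]]); im=cv2.resize(im,(800,int(im.shape[0]*800/im.shape[1]))); cv2.imwrite("pics/tip.png",im)
```

```text
4.95 [0.55295082 0.00746627 0.10931583] [-0.121 -0.046  1.859  0.     1.333 -1.562]
```

View pics/tip.png

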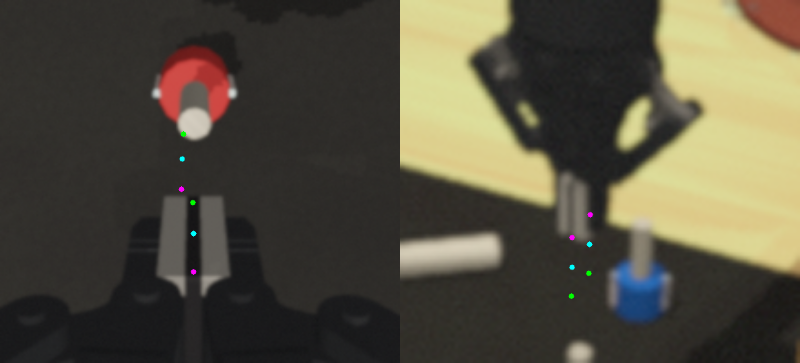

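```bash
python3 -m inch '[{"dx":0,"dy":0.002,"dz":0.06,"rx":0,"ry":0,"rz":0},{"dx":0,"dy":0.002,"dz":0.06,"rx":0,"ry":0,"rz":0},{"dx":0,"dy":0.002,"dz":0.12,"rx":0,"ry":0,"rz":0},{"dx":0,"dy":0.002,"dz":0.12,"rx":0,"ry":0,"rz":0},{"dx":0,"dy":0.002,"dz":0.12,"rx":0,"ry":0,"rz":0}]' 0
python3 -m inch '[{"dx":0,"dy":0,"dz":0,"rx":0,"ry":0,"rz":0},{"dx":0,"dy":0,"dz":0,"rx":0,"ry":0,"rz":0},{"dx":0,"dy":0,"dz":0,"rx":0,"ry":0,"rz":0},{"dx":0,"dy":0,"dz":0,"rx":0,"ry":0,"rz":0}]' -1
python3 - <<'E'
from h import *
s=state(); p=s["tool_pos"]; print(s["time"],p)
cs=optics.camera_info("scene"); sc=optics.grab_frame("scene")
w=optics.grab_frame("wrist")
B=cv2.resize(sc[180:290,265:375,::-1],None,fx=5,fy=5,interpolation=2)
cv2.imwrite("pics/g1.png",cv2.resize(np.hstack([B,cv2.resize(w[130:350,210:430,::-1],(550,550))]),(800,400)))
E
```

```text
time: 5.55
tool_pos: [0.5535, 0.009, 0.015]
tool_rot: [-0.002, 0.065, 0.998, 0.0]
contact_force: [0.1, 0.4, 0.8]
gripper_width: 0.499
grasp_force: 0.0
time: 5.95
tool_pos: [0.5564, 0.0085, 0.018]
tool_rot: [0.002, 0.065, 0.998, -0.0]
contact_force: [-0.3, -1.7, 6.8]
gripper_width: 0.102
grasp_force: 58.7
5.95 [0.55642871 0.00850283 0.01796942]
```

View pics/g1.png

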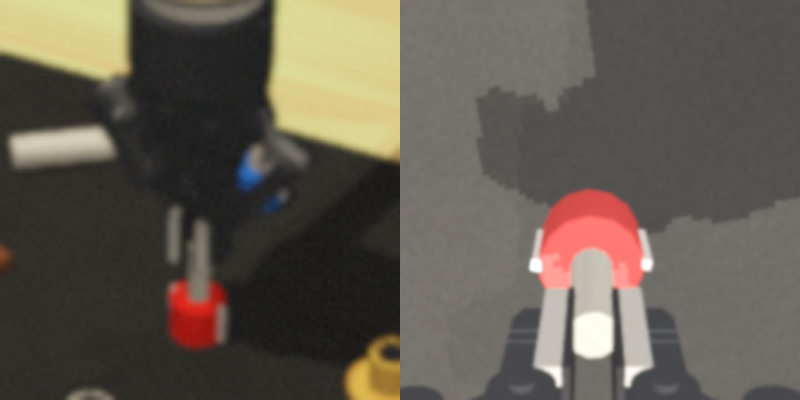

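The pads hold the shank (fingertips about half-way up it), and the bit still stands upright. I'll lift it and carry it to the red compartment.

```bash
python3 -m inch '[{"dx":0,"dy":0,"dz":-0.06,"rx":0,"ry":0,"rz":0},{"dx":0,"dy":0,"dz":-0.12,"rx":0,"ry":0,"rz":0},{"dx":0,"dy":0,"dz":-0.12,"rx":0,"ry":0,"rz":0},{"dx":0,"dy":0,"dz":-0.12,"rx":0,"ry":0,"rz":0}]' -1
python3 - <<'E'
from h import *
go(.432,.337,.11,1.44)
E
```

```text
time: 6.45
tool_pos: [0.5558, 0.0089, 0.1136]
tool_rot: [0.001, 0.065, 0.998, 0.0]
contact_force: [1.0, -0.0, -1.2]
gripper_width: 0.099
grasp_force: 58.6
go [0.432 0.337 0.11  1.44 ] d [0.2065 0.3867 0.0039] r [0.    0.002 0.001] J6 -1.56
```

```bash
python3 -m inch '[{"dx":0.01,"dy":0.02,"dz":0,"rx":0,"ry":0,"rz":0},{"dx":0.03,"dy":0.055,"dz":0,"rx":0,"ry":0,"rz":0},{"dx":0.055,"dy":0.105,"dz":0,"rx":0,"ry":0,"rz":0},{"dx":0.08,"dy":0.155,"dz":0,"rx":0,"ry":0,"rz":0},{"dx":0.105,"dy":0.2,"dz":0,"rx":0,"ry":0,"rz":0}]' -1 >/dev/null
python3 -m inch '[{"dx":0.025,"dy":0.05,"dz":0,"rx":0,"ry":0,"rz":0},{"dx":0.055,"dy":0.1,"dz":0,"rx":0,"ry":0,"rz":0},{"dx":0.08,"dy":0.145,"dz":0,"rx":0,"ry":0,"rz":0},{"dx":0.095,"dy":0.175,"dz":0,"rx":0,"ry":0,"rz":0},{"dx":0.1015,"dy":0.187,"dz":0,"rx":0,"ry":0,"rz":0}]' -1
python3 - <<'E'
from h import *
s=state(); p=s["tool_pos"]; print(s["time"],p)
w=optics.grab_frame("wrist")
cv2.imwrite("pics/p1.png",w[:,:,::-1])
go(.432,.337,.026,1.44)
E
```

```text
time: 7.45
tool_pos: [0.4274, 0.3391, 0.1091]
tool_rot: [-0.003, 0.063, 0.998, -0.001]
contact_force: [-0.3, -0.3, -0.5]
gripper_width: 0.096
grasp_force: 58.7
7.45 [0.42739633 0.33911635 0.10906724]
go [0.432 0.337 0.026 1.44 ] d [-0.0063 -0.0021  0.1041] r [-0.001 -0.004  0.003] J6 -0.91
```

View pics/p1.png

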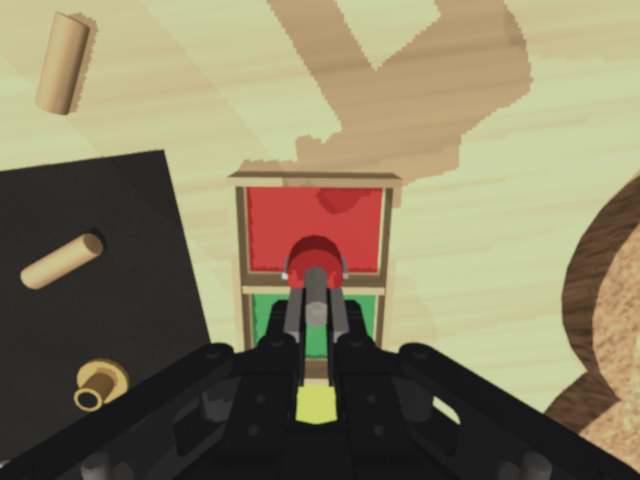

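The bit hangs over the red compartment, with the cutter at (316,262).

```bash
python3 -m inch '[{"dx":-0.004,"dy":-0.002,"dz":0.05,"rx":0,"ry":0,"rz":0},{"dx":-0.004,"dy":-0.002,"dz":0.08,"rx":0,"ry":0,"rz":0},{"dx":-0.004,"dy":-0.002,"dz":0.1,"rx":0,"ry":0,"rz":0},{"dx":-0.004,"dy":-0.002,"dz":0.109,"rx":0,"ry":0,"rz":0},{"dx":-0.004,"dy":-0.002,"dz":0.109,"rx":0,"ry":0,"rz":0}]' -1
python3 -m inch '[{"dx":0,"dy":0,"dz":0.0005,"rx":0,"ry":0,"rz":0},{"dx":0,"dy":0,"dz":0.001,"rx":0,"ry":0,"rz":0},{"dx":0,"dy":0,"dz":0.001,"rx":0,"ry":0,"rz":0}]' -1
```

```text
time: 8.0
tool_pos: [0.4344, 0.335, 0.0248]
tool_rot: [-0.0, 0.065, 0.998, 0.0]
contact_force: [0.5, -0.2, -1.0]
gripper_width: 0.1
grasp_force: 58.8
time: 8.3
tool_pos: [0.4341, 0.3352, 0.0241]
tool_rot: [-0.0, 0.065, 0.998, 0.0]
contact_force: [0.4, -0.3, 1.4]
gripper_width: 0.097
grasp_force: 59.2
```

```bash
for i in 1 2 3; do python3 -m inch '[{"dx":0,"dy":0,"dz":0.0015,"rx":0,"ry":0,"rz":0},{"dx":0,"dy":0,"dz":0.0015,"rx":0,"ry":0,"rz":0}]' -1 | grep -E "pos|contact"; done
```

```text
tool_pos: [0.4347, 0.3353, 0.0241]
contact_force: [-0.7, -2.1, 7.9]
tool_pos: [0.4353, 0.3356, 0.024]
contact_force: [-3.2, -3.9, 12.4]
tool_pos: [0.436, 0.3359, 0.0241]
contact_force: [-2.4, -4.8, 17.9]
```

```bash
python3 -m inch '[{"dx":0,"dy":0,"dz":-0.0045,"rx":0,"ry":0,"rz":0},{"dx":0,"dy":0,"dz":-0.0045,"rx":0,"ry":0,"rz":0}]' -1 | grep -E "pos|contact"
python3 -m inch '[{"dx":0,"dy":0,"dz":-0.0045,"rx":0,"ry":0,"rz":0},{"dx":0,"dy":0,"dz":0,"rx":0,"ry":0,"rz":0},{"dx":0,"dy":0,"dz":0,"rx":0,"ry":0,"rz":0}]' -0.3| grep -E "pos|contact|wid"
python3 -m inch '[{"dx":0,"dy":0,"dz":-0.05,"rx":0,"ry":0,"rz":0},{"dx":0,"dy":0,"dz":-0.11,"rx":0,"ry":0,"rz":0},{"dx":0,"dy":0,"dz":-0.11,"rx":0,"ry":0,"rz":0}]' -0.3
python3 - <<'E'
from h import *
cs=optics.camera_info("scene"); p=np.array([.5564,.0085,.018])
for dz in(.02,.025,.03,.035,.04): print(dz,proj(cs,np.array([p+[.011,-.006,dz],p+[.011,.006,dz],p+[-.011,0,dz]])).round(1).tolist())
c=optics.camera_info("wrist"); s=state(); p=s["tool_pos"]
for dz in(.02,.025,.03,.035,.04): print(dz,proj(c,np.array([p+[-.011,0,dz],p+[.011,0,dz]])).round(1).tolist())
go(.5533,.124,.06,1.44)
E
python3 look.py p2 bit_red_c bush_brass_c
```

```text
tool_pos: [0.4339, 0.3356, 0.024]
contact_force: [-0.8, -1.2, 7.8]
tool_pos: [0.4329, 0.335, 0.0225]
contact_force: [-0.1, 0.5, 0.4]
gripper_width: 0.348
time: 9.7
tool_pos: [0.438, 0.3379, 0.1192]
tool_rot: [0.005, 0.065, 0.998, 0.004]
contact_force: [1.1, -0.1, 0.7]
gripper_width: 0.349
grasp_force: 0.0
0.02 [[313.8, 260.1], [319.3, 261.8], [321.2, 254.5]]
0.025 [[313.9, 258.2], [319.4, 259.9], [321.2, 252.6]]
0.03 [[313.9, 256.3], [319.4, 258.0], [321.2, 250.7]]
0.035 [[313.9, 254.3], [319.4, 256.0], [321.3, 248.7]]
0.04 [[313.9, 252.4], [319.4, 254.1], [321.3, 246.8]]
0.02 [[310.6, 268.9], [316.6, 310.2]]
0.025 [[310.5, 273.2], [316.7, 315.5]]
0.03 [[310.5, 277.7], [316.8, 321.0]]
0.035 [[310.4, 282.6], [317.0, 326.9]]
0.04 [[310.4, 287.7], [317.1, 333.2]]
go [0.5533 0.124  0.06   1.44  ] d [-0.1768 -0.2471  0.0735] r [0.005 0.006 0.001] J6 -0.92
t 9.7 tcp [0.438  0.3379 0.1192] cam [0.361 0.348 0.297] w 0.349
bit_red_c 0.79 [311. 219.  44.  50.] [0.4326 0.3349 3.637 ] 0.76
bush_brass_c 0.7 [106. 364.  52.  46.] [ 0.5536  0.124  -1.8749] 0.49
```

View pics/p2.png

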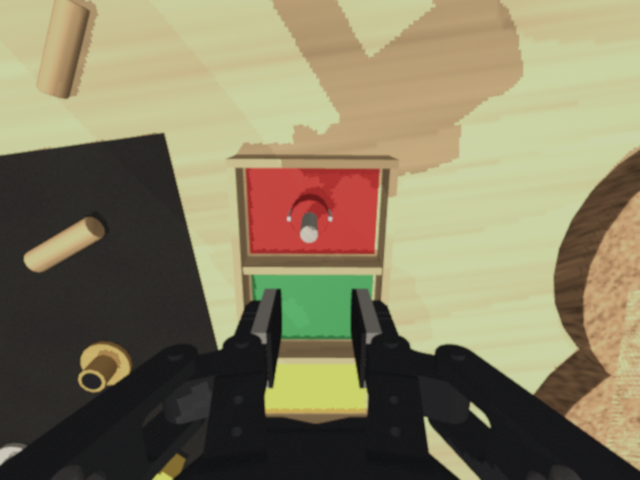

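The red bit stands in the red compartment at (309,215). Next is the bush, descending in small force-checked steps because the tips sit farther back than stated.

```bash
python3 -m inch '[{"dx":-0.035,"dy":-0.049,"dz":0,"rx":0,"ry":0,"rz":0},{"dx":-0.07,"dy":-0.098,"dz":0,"rx":0,"ry":0,"rz":0},{"dx":-0.105,"dy":-0.148,"dz":0,"rx":0,"ry":0,"rz":0},{"dx":-0.14,"dy":-0.198,"dz":0,"rx":0,"ry":0,"rz":0},{"dx":-0.175,"dy":-0.247,"dz":0,"rx":0,"ry":0,"rz":0}]' 0.1 >/dev/null
python3 -m inch '[{"dx":0,"dy":0,"dz":0.04,"rx":0,"ry":0,"rz":0},{"dx":0,"dy":0,"dz":0.08,"rx":0,"ry":0,"rz":0},{"dx":0,"dy":0,"dz":0.08,"rx":0,"ry":0,"rz":0},{"dx":0,"dy":0,"dz":0.08,"rx":0,"ry":0,"rz":0}]' 0.1
python3 look.py - bush_brass_c
python3 - <<'E'
from h import *
go(.5535,.124,0,1.44)
E
```

```text
time: 10.75
tool_pos: [0.545, 0.1212, 0.0453]
tool_rot: [-0.003, 0.065, 0.998, -0.0]
contact_force: [1.0, 0.3, 1.0]
gripper_width: 0.549
grasp_force: 0.0
t 10.75 tcp [0.545  0.1212 0.0453] cam [0.47  0.132 0.224] w 0.549
bush_brass_c 0.92 [608. 431.  64.  64.] [0.707  0.3208 0.2558] 22.61
go [0.5535 0.124  0.     1.44  ] d [-0.0071  0.0038  0.0604] r [ 0.    -0.     0.001] J6 -1.36
```

```bash
python3 -m inch '[{"dx":-0.0085,"dy":0.004,"dz":0.03,"rx":0,"ry":0,"rz":0},{"dx":-0.0085,"dy":0.004,"dz":0.05,"rx":0,"ry":0,"rz":0},{"dx":-0.0085,"dy":0.004,"dz":0.05,"rx":0,"ry":0,"rz":0}]' 0.1
python3 - <<'E'
from h import *
s=state(); p=s["tool_pos"]; print(s["time"],p)
cs=optics.camera_info("scene"); sc=optics.grab_frame("scene"); w=optics.grab_frame("wrist")
u=proj(cs,p[None])[0].astype(int); print(u)
B=cv2.resize(sc[u[1]-75:u[1]+35,u[0]-55:u[0]+55,::-1],None,fx=5,fy=5,interpolation=2)
cv2.imwrite("pics/g2.png",cv2.resize(np.hstack([B,cv2.resize(w[130:350,210:430,::-1],(550,550))]),(800,400)))
go(.5535,.124,0,1.44)
E
```

```text
time: 11.15
tool_pos: [0.552, 0.1237, 0.0054]
tool_rot: [-0.003, 0.065, 0.998, -0.0]
contact_force: [-0.4, 0.1, 0.3]
gripper_width: 0.549
grasp_force: 0.0
11.15 [0.55197001 0.12370495 0.00537041]
[372 285]
go [0.5535 0.124  0.     1.44  ] d [0.0003 0.0003 0.0093] r [-0.    -0.001  0.001] J6 -1.35
```

View pics/g2.png

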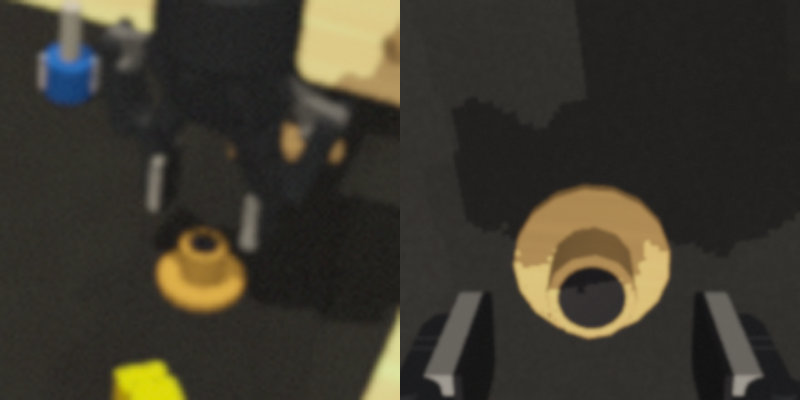

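The open tips stand about 40 mm above the stated TCP, still clear of the bush (collar at (204,240) in the left crop). I'll go lower, watching the force.

```bash
python3 -m inch '[{"dx":0,"dy":0,"dz":0.018,"rx":0,"ry":0,"rz":0},{"dx":0,"dy":0,"dz":0.018,"rx":0,"ry":0,"rz":0}]' 0.1 | grep -E "pos|cont"
python3 -m inch '[{"dx":0,"dy":0,"dz":0.006,"rx":0,"ry":0,"rz":0},{"dx":0,"dy":0,"dz":0.006,"rx":0,"ry":0,"rz":0}]' 0.1| grep -E "pos|cont"
python3 -m inch '[{"dx":0,"dy":0,"dz":0.006,"rx":0,"ry":0,"rz":0},{"dx":0,"dy":0,"dz":0.006,"rx":0,"ry":0,"rz":0}]' 0.1| grep -E "pos|cont"
python3 - <<'E'
from h import *
s=state(); p=s["tool_pos"]; print(s["time"],p)
cs=optics.camera_info("scene"); sc=optics.grab_frame("scene"); w=optics.grab_frame("wrist")
u=np.array([372,275])
B=cv2.resize(sc[u[1]-60:u[1]+40,u[0]-50:u[0]+50,::-1],None,fx=5.5,fy=5.5,interpolation=2)
cv2.imwrite("pics/g3.png",cv2.resize(np.hstack([B,cv2.resize(w[130:350,210:430,::-1],(550,550))]),(800,400)))
E
```

```text
tool_pos: [0.5527, 0.1235, -0.0085]
contact_force: [-0.2, -0.4, -1.1]
tool_pos: [0.5535, 0.1235, -0.0125]
contact_force: [-0.7, 0.7, 0.0]
tool_pos: [0.5535, 0.1235, -0.0173]
contact_force: [0.3, -0.2, -0.1]
11.85 [ 0.5534785   0.12354245 -0.01730651]
```

View pics/g3.png

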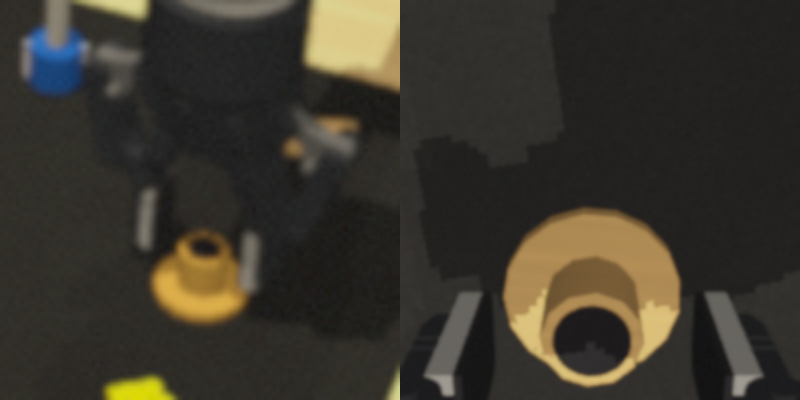

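```bash
python3 -m inch '[{"dx":0,"dy":0,"dz":0.006,"rx":0,"ry":0,"rz":0},{"dx":0,"dy":0,"dz":0.01,"rx":0,"ry":0,"rz":0},{"dx":0,"dy":0,"dz":0.01,"rx":0,"ry":0,"rz":0}]' 0.1| grep -E "pos|cont"
python3 -m inch '[{"dx":0,"dy":0,"dz":0,"rx":0,"ry":0,"rz":0},{"dx":0,"dy":0,"dz":0,"rx":0,"ry":0,"rz":0},{"dx":0,"dy":0,"dz":0,"rx":0,"ry":0,"rz":0},{"dx":0,"dy":0,"dz":0,"rx":0,"ry":0,"rz":0}]' -1
python3 -m inch '[{"dx":0,"dy":0,"dz":-0.02,"rx":0,"ry":0,"rz":0},{"dx":0,"dy":0,"dz":-0.08,"rx":0,"ry":0,"rz":0},{"dx":0,"dy":0,"dz":-0.14,"rx":0,"ry":0,"rz":0},{"dx":0,"dy":0,"dz":-0.14,"rx":0,"ry":0,"rz":0},{"dx":0,"dy":0,"dz":-0.14,"rx":0,"ry":0,"rz":0}]' -1
python3 - <<'E'
from h import *
go(.515,.3255,.09,1.44)
E
```

```text
tool_pos: [0.5532, 0.1235, -0.0255]
contact_force: [-0.7, 0.3, -0.1]
time: 12.65
tool_pos: [0.5542, 0.1236, -0.0245]
tool_rot: [-0.0, 0.065, 0.998, 0.0]
contact_force: [0.8, -1.0, 1.3]
gripper_width: 0.255
grasp_force: 58.8
time: 13.15
tool_pos: [0.5557, 0.1237, 0.0904]
tool_rot: [0.002, 0.065, 0.998, 0.0]
contact_force: [-1.2, 0.3, -0.6]
gripper_width: 0.248
grasp_force: 58.8
go [0.515  0.3255 0.09   1.44  ] d [0.0831 0.2435 0.0005] r [0.001 0.002 0.001] J6 -1.35
```

```bash
python3 -m inch '[{"dx":0.01,"dy":0.03,"dz":0,"rx":0,"ry":0,"rz":0},{"dx":0.03,"dy":0.085,"dz":0,"rx":0,"ry":0,"rz":0},{"dx":0.05,"dy":0.145,"dz":0,"rx":0,"ry":0,"rz":0},{"dx":0.07,"dy":0.2,"dz":0,"rx":0,"ry":0,"rz":0},{"dx":0.082,"dy":0.243,"dz":0,"rx":0,"ry":0,"rz":0}]' -1 >/dev/null
python3 -m inch '[{"dx":0,"dy":0,"dz":0.04,"rx":0,"ry":0,"rz":0},{"dx":0,"dy":0,"dz":0.08,"rx":0,"ry":0,"rz":0},{"dx":0,"dy":0,"dz":0.1,"rx":0,"ry":0,"rz":0},{"dx":0,"dy":0,"dz":0.1,"rx":0,"ry":0,"rz":0}]' -1
python3 - <<'E'
from h import *
go(.515,.3255,-.018,1.44)
E
```

```text
time: 14.05
tool_pos: [0.5104, 0.323, 0.0027]
tool_rot: [-0.005, 0.065, 0.998, -0.002]
contact_force: [-0.4, -0.5, -0.8]
gripper_width: 0.249
grasp_force: 59.0
go [ 0.515   0.3255 -0.018   1.44  ] d [-0.0055  0.0039  0.0258] r [-0.003 -0.006  0.001] J6 -1.0
```

```bash
python3 -m inch '[{"dx":-0.002,"dy":0.002,"dz":0.01,"rx":0,"ry":0,"rz":0},{"dx":-0.002,"dy":0.002,"dz":0.02,"rx":0,"ry":0,"rz":0},{"dx":-0.002,"dy":0.002,"dz":0.026,"rx":0,"ry":0,"rz":0},{"dx":-0.002,"dy":0.002,"dz":0.026,"rx":0,"ry":0,"rz":0}]' -1
for i in 1 2 3 4; do python3 -m inch '[{"dx":0,"dy":0,"dz":0.0015,"rx":0,"ry":0,"rz":0},{"dx":0,"dy":0,"dz":0.0015,"rx":0,"ry":0,"rz":0}]' -1 | grep -E "pos|contact"; done
```

```text
time: 14.45
tool_pos: [0.5157, 0.326, -0.0138]
tool_rot: [-0.001, 0.065, 0.998, -0.0]
contact_force: [-0.2, -0.2, -0.7]
gripper_width: 0.251
grasp_force: 59.0
tool_pos: [0.5161, 0.3263, -0.0143]
contact_force: [-0.4, 0.7, -0.4]
tool_pos: [0.5158, 0.3262, -0.0157]
contact_force: [-0.6, 1.5, 0.4]
tool_pos: [0.5156, 0.3262, -0.0172]
contact_force: [-0.3, -0.5, -0.7]
tool_pos: [0.5158, 0.3262, -0.0184]
contact_force: [-0.4, 0.0, -0.5]
```

```bash
for i in 1 2; do python3 -m inch '[{"dx":0,"dy":0,"dz":0.0015,"rx":0,"ry":0,"rz":0},{"dx":0,"dy":0,"dz":0.0015,"rx":0,"ry":0,"rz":0}]' -1 | grep -E "pos|contact"; done
python3 -m inch '[{"dx":0,"dy":0,"dz":0,"rx":0,"ry":0,"rz":0},{"dx":0,"dy":0,"dz":0,"rx":0,"ry":0,"rz":0},{"dx":0,"dy":0,"dz":0,"rx":0,"ry":0,"rz":0}]' 0 | grep -E "pos|contact|wid"
python3 -m inch '[{"dx":0,"dy":0,"dz":-0.04,"rx":0,"ry":0,"rz":0},{"dx":0,"dy":0,"dz":-0.1,"rx":0,"ry":0,"rz":0},{"dx":0,"dy":0,"dz":-0.15,"rx":0,"ry":0,"rz":0},{"dx":0,"dy":0,"dz":-0.15,"rx":0,"ry":0,"rz":0}]' 0
python3 look.py - bush_brass_c gauge_c
python3 - <<'E'
from h import *
go(.6675,.141,.05,.675+1.5708)
E
```

```text
tool_pos: [0.5158, 0.3263, -0.0185]
contact_force: [-2.7, -2.5, 5.7]
tool_pos: [0.5159, 0.3262, -0.0185]
contact_force: [-5.7, -2.6, 11.5]
tool_pos: [0.5157, 0.3262, -0.0209]
contact_force: [-0.7, 0.2, 0.2]
gripper_width: 0.502
time: 16.35
tool_pos: [0.5206, 0.3284, 0.1073]
tool_rot: [0.005, 0.065, 0.998, 0.003]
contact_force: [1.1, 0.4, 0.2]
gripper_width: 0.498
grasp_force: 0.0
t 16.35 tcp [0.5206 0.3284 0.1073] cam [0.443 0.338 0.285] w 0.498
bush_brass_c 0.73 [332. 408.  50.  31.] [0.703  0.3185 3.721 ] 27.2
bush_brass_c 0.58 [312. 217.  60.  56.] [ 0.5176  0.3271 -9.5721] 0.18
gauge_c 0.46 [132. 418.  19.  16.] [0.6924 0.1333 2.3053] 1243.71
go [0.6675 0.141  0.05   2.2458] d [-0.2184 -0.2047  0.0605] r [ 0.    -0.001 -0.536] J6 -1.0
```

```bash
python3 -m inch '[{"dx":-0.044,"dy":-0.041,"dz":0,"rx":0,"ry":0,"rz":-0.1},{"dx":-0.088,"dy":-0.082,"dz":0,"rx":0,"ry":0,"rz":-0.2},{"dx":-0.132,"dy":-0.123,"dz":0,"rx":0,"ry":0,"rz":-0.3},{"dx":-0.175,"dy":-0.164,"dz":0,"rx":0,"ry":0,"rz":-0.4},{"dx":-0.217,"dy":-0.204,"dz":0,"rx":0,"ry":0,"rz":-0.5}]' 0 >/dev/null
python3 -m inch '[{"dx":0,"dy":0,"dz":0.03,"rx":0,"ry":0,"rz":-0.036},{"dx":0,"dy":0,"dz":0.04,"rx":0,"ry":0,"rz":-0.036},{"dx":0,"dy":0,"dz":0.04,"rx":0,"ry":0,"rz":-0.036},{"dx":0,"dy":0,"dz":0.04,"rx":0,"ry":0,"rz":-0.036}]' 0
python3 look.py w5 gauge_c
python3 - <<'E'
from h import *
go(.6675,.141,-.027,.675+1.5708)
E
```

```text
time: 17.4
tool_pos: [0.6656, 0.1427, 0.0659]
tool_rot: [-0.002, -0.328, 0.945, 0.001]
contact_force: [0.2, 0.0, 0.6]
gripper_width: 0.505
grasp_force: 0.0
t 17.4 tcp [0.6656 0.1427 0.0659] cam [0.607 0.096 0.245] w 0.505
gauge_c 0.58 [312. 244.  39.  89.] [0.6693 0.1417 0.6711] 0.0
go [ 0.6675  0.141  -0.027   2.2458] d [ 0.0008 -0.0025  0.1185] r [ 0.    -0.    -0.005] J6 -2.14
```

```bash
python3 -m inch '[{"dx":-0.001,"dy":-0.003,"dz":0.05,"rx":0,"ry":0,"rz":-0.005},{"dx":-0.001,"dy":-0.003,"dz":0.09,"rx":0,"ry":0,"rz":-0.005},{"dx":-0.001,"dy":-0.003,"dz":0.108,"rx":0,"ry":0,"rz":-0.005},{"dx":-0.001,"dy":-0.003,"dz":0.112,"rx":0,"ry":0,"rz":-0.005},{"dx":-0.001,"dy":-0.003,"dz":0.112,"rx":0,"ry":0,"rz":-0.005}]' 0
python3 -m inch '[{"dx":0,"dy":0,"dz":0,"rx":0,"ry":0,"rz":0},{"dx":0,"dy":0,"dz":0,"rx":0,"ry":0,"rz":0},{"dx":0,"dy":0,"dz":0,"rx":0,"ry":0,"rz":0},{"dx":0,"dy":0,"dz":0,"rx":0,"ry":0,"rz":0}]' -1
python3 -m inch '[{"dx":0,"dy":0,"dz":-0.02,"rx":0,"ry":0,"rz":0},{"dx":0,"dy":0,"dz":-0.08,"rx":0,"ry":0,"rz":0},{"dx":0,"dy":0,"dz":-0.14,"rx":0,"ry":0,"rz":0},{"dx":0,"dy":0,"dz":-0.14,"rx":0,"ry":0,"rz":0},{"dx":0,"dy":0,"dz":-0.14,"rx":0,"ry":0,"rz":0}]' -1
python3 - <<'E'
from h import *
go(.598,.314,.09,1.44)
E
```

```text
time: 18.0
tool_pos: [0.6694, 0.1409, -0.0216]
tool_rot: [-0.0, -0.331, 0.944, 0.0]
contact_force: [-0.5, 0.1, 0.0]
gripper_width: 0.504
grasp_force: 0.0
time: 18.4
tool_pos: [0.6711, 0.1408, -0.0196]
tool_rot: [0.002, -0.331, 0.944, -0.0]
contact_force: [-1.3, -0.8, 6.0]
gripper_width: 0.264
grasp_force: 61.8
time: 18.9
tool_pos: [0.6706, 0.1406, 0.0928]
tool_rot: [0.002, -0.331, 0.944, -0.0]
contact_force: [-0.0, -0.4, -1.6]
gripper_width: 0.262
grasp_force: 61.1
go [0.598 0.314 0.09  1.44 ] d [-0.0645  0.2259  0.0033] r [-0.     0.002  0.537] J6 -2.15
```

```bash
python3 -m inch '[{"dx":-0.01,"dy":0.03,"dz":0,"rx":0,"ry":0,"rz":0.09},{"dx":-0.024,"dy":0.084,"dz":0,"rx":0,"ry":0,"rz":0.18},{"dx":-0.04,"dy":0.14,"dz":0,"rx":0,"ry":0,"rz":0.27},{"dx":-0.056,"dy":0.195,"dz":0,"rx":0,"ry":0,"rz":0.36},{"dx":-0.0645,"dy":0.226,"dz":0,"rx":0,"ry":0,"rz":0.45}]' -1 >/dev/null
python3 -m inch '[{"dx":0,"dy":0,"dz":0,"rx":0,"ry":0,"rz":0.087},{"dx":0,"dy":0,"dz":0.02,"rx":0,"ry":0,"rz":0.087},{"dx":0,"dy":0,"dz":0.04,"rx":0,"ry":0,"rz":0.087},{"dx":0,"dy":0,"dz":0.04,"rx":0,"ry":0,"rz":0.087}]' -1
python3 - <<'E'
from h import *
s=state(); w=optics.grab_frame("wrist"); cv2.imwrite("pics/p3.png",w[:,:,::-1])
go(.598,.314,-.014,1.44)
E
```

```text
time: 19.8
tool_pos: [0.5931, 0.3118, 0.0516]
tool_rot: [-0.005, 0.065, 0.998, -0.002]
contact_force: [0.2, -0.5, -1.2]
gripper_width: 0.262
grasp_force: 61.0
go [ 0.598  0.314 -0.014  1.44 ] d [-0.0051  0.0032  0.0842] r [-0.002 -0.005  0.   ] J6 -1.07
```

View pics/p3.png

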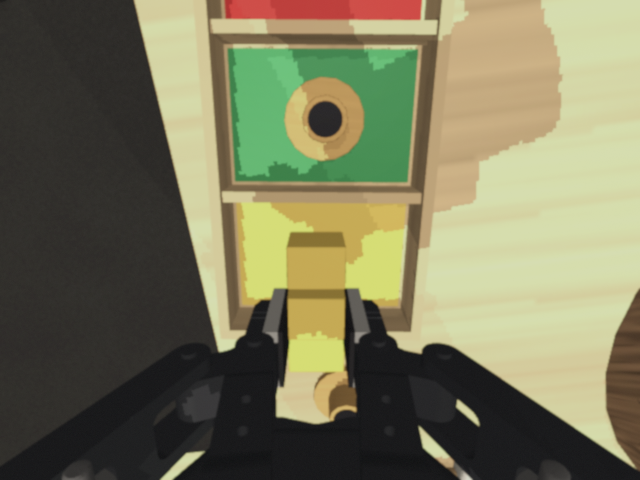

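The gauge is over the yellow compartment and square to it, and the bush stands in the green one at (325,118).

```bash
python3 -m inch '[{"dx":-0.001,"dy":0.001,"dz":0.03,"rx":0,"ry":0,"rz":0},{"dx":-0.001,"dy":0.001,"dz":0.06,"rx":0,"ry":0,"rz":0},{"dx":-0.001,"dy":0.001,"dz":0.08,"rx":0,"ry":0,"rz":0},{"dx":-0.001,"dy":0.001,"dz":0.086,"rx":0,"ry":0,"rz":0},{"dx":-0.001,"dy":0.001,"dz":0.086,"rx":0,"ry":0,"rz":0}]' -1
for i in 1 2 3 4 ; do python3 -m inch '[{"dx":0,"dy":0,"dz":0.0015,"rx":0,"ry":0,"rz":0},{"dx":0,"dy":0,"dz":0.0015,"rx":0,"ry":0,"rz":0}]' -1 | grep -E "pos|contact"; done
```

```text
time: 20.35
tool_pos: [0.5971, 0.3143, -0.0116]
tool_rot: [-0.001, 0.065, 0.998, -0.0]
contact_force: [0.6, 0.4, -0.3]
gripper_width: 0.261
grasp_force: 61.1
tool_pos: [0.5981, 0.3149, -0.0113]
contact_force: [-0.6, -0.6, -0.4]
tool_pos: [0.5974, 0.3148, -0.0132]
contact_force: [0.5, -0.1, 0.0]
tool_pos: [0.5975, 0.3148, -0.0136]
contact_force: [-3.0, -0.2, 5.0]
tool_pos: [0.5975, 0.3148, -0.0137]
contact_force: [-5.2, -2.4, 11.8]
```

```bash
python3 -m inch '[{"dx":0,"dy":0,"dz":-0.002,"rx":0,"ry":0,"rz":0},{"dx":0,"dy":0,"dz":-0.002,"rx":0,"ry":0,"rz":0},{"dx":0,"dy":0,"dz":-0.002,"rx":0,"ry":0,"rz":0},{"dx":0,"dy":0,"dz":-0.002,"rx":0,"ry":0,"rz":0}]' -0.1 | grep -E "pos|contact|wid"
python3 -m inch '[{"dx":0,"dy":0,"dz":-0.04,"rx":0,"ry":0,"rz":0},{"dx":0,"dy":0,"dz":-0.1,"rx":0,"ry":0,"rz":0},{"dx":0,"dy":0,"dz":-0.15,"rx":0,"ry":0,"rz":0},{"dx":0,"dy":0,"dz":-0.15,"rx":0,"ry":0,"rz":0}]' 0
python3 look.py - gauge_c
python3 - <<'E'
from h import *
go(.431,.130,.1,.37)
E
```

```text
tool_pos: [0.597, 0.3145, -0.0149]
contact_force: [-0.5, 0.5, -0.8]
gripper_width: 0.448
time: 21.95
tool_pos: [0.6022, 0.3166, 0.1144]
tool_rot: [0.006, 0.065, 0.998, 0.003]
contact_force: [0.9, 0.6, 1.1]
gripper_width: 0.5
grasp_force: 0.0
t 21.95 tcp [0.6022 0.3166 0.1144] cam [0.524 0.327 0.292] w 0.5
gauge_c 0.72 [313. 217.  34.  77.] [ 0.5977  0.3161 -0.1206] 0.31
go [0.431 0.13  0.1   0.37 ] d [ 0.1772 -0.2566  0.0085] r [0.001 0.    0.713] J6 -1.07
```

```bash
python3 -m inch '[{"dx":0.035,"dy":-0.051,"dz":0,"rx":0,"ry":0,"rz":0.09},{"dx":0.07,"dy":-0.102,"dz":0,"rx":0,"ry":0,"rz":0.18},{"dx":0.106,"dy":-0.154,"dz":0,"rx":0,"ry":0,"rz":0.27},{"dx":0.142,"dy":-0.206,"dz":0,"rx":0,"ry":0,"rz":0.36},{"dx":0.176,"dy":-0.256,"dz":0,"rx":0,"ry":0,"rz":0.45}]' 0 >/dev/null
python3 -m inch '[{"dx":0,"dy":0,"dz":0,"rx":0,"ry":0,"rz":0.09},{"dx":0,"dy":0,"dz":0.02,"rx":0,"ry":0,"rz":0.18},{"dx":0,"dy":0,"dz":0.05,"rx":0,"ry":0,"rz":0.262},{"dx":0,"dy":0,"dz":0.05,"rx":0,"ry":0,"rz":0.262},{"dx":0,"dy":0,"dz":0.05,"rx":0,"ry":0,"rz":0.262}]' 0
python3 look.py w6 dowel_center
python3 - <<'E'
from h import *
go(.431,.130,-.032,.38)
E
```

```text
time: 23.05
tool_pos: [0.4294, 0.1298, 0.0641]
tool_rot: [-0.002, 0.563, 0.826, -0.002]
contact_force: [1.0, -0.1, 0.9]
gripper_width: 0.495
grasp_force: 0.0
t 23.05 tcp [0.4294 0.1298 0.0641] cam [0.403 0.202 0.243] w 0.495
dowel_center 0.94 [128.  89. 100. 108.] [ 0.2917  0.1785 -0.5665] 1.6
dowel_center 0.67 [322. 243.  34.  98.] [0.4323 0.1306 1.9379] 0.85
go [ 0.431  0.13  -0.032  0.38 ] d [-1.000e-04 -1.000e-04  1.227e-01] r [-0.001 -0.    -0.004] J6 -0.25
```

```bash
python3 -m inch '[{"dx":-0.001,"dy":0.001,"dz":0.05,"rx":0,"ry":0,"rz":0},{"dx":-0.001,"dy":0.001,"dz":0.09,"rx":0,"ry":0,"rz":0},{"dx":-0.001,"dy":0.001,"dz":0.108,"rx":0,"ry":0,"rz":0},{"dx":-0.001,"dy":0.001,"dz":0.108,"rx":0,"ry":0,"rz":0}]' 0 | grep -E "pos|cont|wid"
python3 -m inch '[{"dx":0,"dy":0,"dz":0.006,"rx":0,"ry":0,"rz":0},{"dx":0,"dy":0,"dz":0.0095,"rx":0,"ry":0,"rz":0},{"dx":0,"dy":0,"dz":0.0095,"rx":0,"ry":0,"rz":0}]' 0 | grep -E "pos|cont|wid"
python3 - <<'E'
from h import *
go(.4323,.1306,-.031,.367)
E
```

```text
tool_pos: [0.4302, 0.1294, -0.0223]
contact_force: [-0.3, 0.2, -0.7]
gripper_width: 0.5
tool_pos: [0.4328, 0.1297, -0.0273]
contact_force: [0.5, -1.1, -0.1]
gripper_width: 0.499
go [ 0.4323  0.1306 -0.031   0.367 ] d [ 0.0013 -0.0001  0.0047] r [ 0.    -0.     0.003] J6 -0.25
```

```bash
python3 -m inch '[{"dx":0.001,"dy":0,"dz":0.0045,"rx":0,"ry":0,"rz":0},{"dx":0.001,"dy":0,"dz":0.0045,"rx":0,"ry":0,"rz":0}]' 0 | grep -E "pos|cont|wid"
python3 -m inch '[{"dx":0,"dy":0,"dz":0,"rx":0,"ry":0,"rz":0},{"dx":0,"dy":0,"dz":0,"rx":0,"ry":0,"rz":0},{"dx":0,"dy":0,"dz":0,"rx":0,"ry":0,"rz":0},{"dx":0,"dy":0,"dz":0,"rx":0,"ry":0,"rz":0}]' -1
python3 -m inch '[{"dx":0,"dy":0,"dz":-0.02,"rx":0,"ry":0,"rz":0},{"dx":0,"dy":0,"dz":-0.08,"rx":0,"ry":0,"rz":0},{"dx":0,"dy":0,"dz":-0.14,"rx":0,"ry":0,"rz":0},{"dx":0,"dy":0,"dz":-0.2,"rx":0,"ry":0,"rz":0},{"dx":0,"dy":0,"dz":-0.2,"rx":0,"ry":0,"rz":0}]' -1
python3 - <<'E'
from h import *
f=np.array([.492,-.329]); yaw=-.135; X=np.array([np.cos(yaw),np.sin(yaw)]); p=f+.035*X; print(p)
go(*p,.13,yaw)
E
```

```text
tool_pos: [0.4316, 0.1303, -0.0317]
contact_force: [-0.6, -0.2, 1.2]
gripper_width: 0.497
time: 24.45
tool_pos: [0.432, 0.1303, -0.0314]
tool_rot: [-0.0, 0.564, 0.826, -0.0]
contact_force: [0.2, 0.2, 2.5]
gripper_width: 0.205
grasp_force: 58.8
time: 24.95
tool_pos: [0.437, 0.1309, 0.1365]
tool_rot: [0.005, 0.564, 0.826, 0.005]
contact_force: [1.5, -1.0, -0.2]
gripper_width: 0.208
grasp_force: 58.8
[ 0.52668155 -0.33371066]
go [ 0.5267 -0.3337  0.13   -0.135 ] d [-0.5819 -0.1067  0.0085] r [ 0.009 -0.     0.338] J6 -0.24
```

```bash
python3 -m inch '[{"dx":-0.03,"dy":-0.006,"dz":0,"rx":0,"ry":0,"rz":0},{"dx":-0.09,"dy":-0.016,"dz":0,"rx":0,"ry":0,"rz":0},{"dx":-0.15,"dy":-0.027,"dz":0,"rx":0,"ry":0,"rz":0},{"dx":-0.21,"dy":-0.038,"dz":0,"rx":0,"ry":0,"rz":0},{"dx":-0.27,"dy":-0.05,"dz":0,"rx":0,"ry":0,"rz":0}]' -1 >/dev/null
python3 -m inch '[{"dx":-0.05,"dy":-0.01,"dz":0,"rx":0,"ry":0,"rz":0.09},{"dx":-0.1,"dy":-0.02,"dz":0,"rx":0,"ry":0,"rz":0.18},{"dx":-0.13,"dy":-0.025,"dz":0,"rx":0,"ry":0,"rz":0.27},{"dx":-0.14,"dy":-0.026,"dz":0,"rx":0,"ry":0,"rz":0.338},{"dx":-0.14,"dy":-0.026,"dz":0,"rx":0,"ry":0,"rz":0.338}]' -1
python3 look.py w7 feeder
```

```text
time: 25.95
tool_pos: [0.494, -0.1985, 0.1271]
tool_rot: [-0.001, 0.754, 0.657, -0.001]
contact_force: [-0.9, 0.2, -0.9]
gripper_width: 0.203
grasp_force: 58.8
t 25.95 tcp [ 0.494  -0.1985  0.1271] cam [ 0.506 -0.121  0.306] w 0.203
feeder 0.97 [347. 382. 277. 169.] [ 0.5875 -0.3383  2.0509] 3259.14
feeder 0.56 [315. 312.  50. 159.] [ 0.4793 -0.3012  1.4275] 1017.69
```

View pics/w7.png

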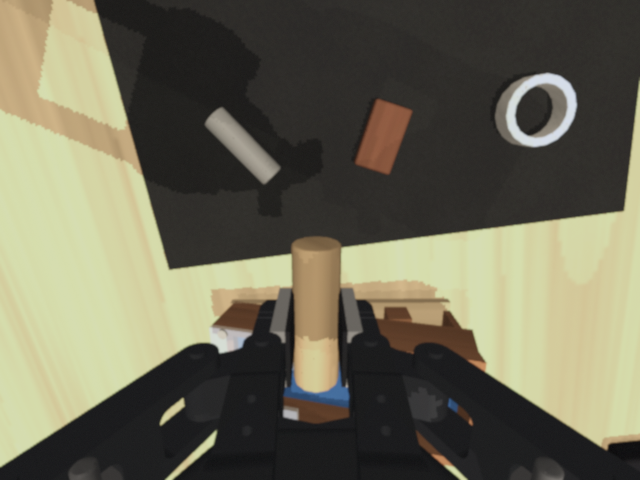

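The dowel is held level at (316,315) with the chute beyond it. I'm done viewing pictures and will measure the chute numerically from the earlier unobstructed top image.

```bash
cat > feed.py <<'E'
from h import *
im=cv2.imread("pics/top0.png"); hsv=cv2.cvtColor(im,cv2.COLOR_BGR2HSV); H,S,V=cv2.split(hsv)
blue=((H>95)&(H<130)&(S>110)&(V>40)); roi=np.zeros_like(blue); roi[210:320,420:500]=1; blue=big(blue&roi)
ys,xs=np.nonzero(blue); print("blue",xs.min(),xs.max(),ys.min(),ys.max(),blue.sum())
L=[];Rr=[]
for r in range(ys.min(),ys.max()+1,4):
    x=xs[ys==r]; print(r,x.min(),x.max(),len(x),end="; ")
for r in range(ys.min()+4,ys.min()+46):
    x=xs[ys==r]; L.append((x.min()-.5,r)); Rr.append((x.max()+.5,r))
T=[]
for cx in range(int(xs[ys==ys.min()+3].min())+4,int(xs[ys==ys.min()+3].max())-3): T.append((cx,ys[xs==cx].min()-.5))
L,Rr,T=map(np.array,(L,Rr,T)); c=optics.camera_info("top")
rz=lambda x:.038+.249*x
def d(q,A,B):
    a,b=proj(c,np.array([A,B])); n=np.array([-(b-a)[1],(b-a)[0]]); n/=np.linalg.norm(n); return (q-a)@n
def f(p,xb=.091):
    R=Rot.from_euler('z',p[2]).as_matrix(); W=lambda x,y,z:R@[x,y,z]+[p[0],p[1],0]
    return np.r_[d(L,W(-.03,.04,rz(-.03)+.032),W(.09,.04,rz(.09)+.032)),d(Rr,W(-.03,-.04,rz(-.03)),W(.09,-.04,rz(.09))),d(T,W(xb,-.04,rz(xb)),W(xb,.04,rz(xb)))]
r=least_squares(f,[.49,-.33,-.13],loss="soft_l1",x_scale=[.01,.01,.1]); print("\npose",r.x.round(4),"res",np.abs(r.fun).mean().round(2),r.fun.round(1)[::6])
# full silhouette: non-wood non-mat region via nets-like model with walls
F2=np.vstack([box(-.1,.1,-.048,.048,0,.01)]+[np.array([[x,y,min(rz(x)+.032,.09)]]) for x in(-.1,.1) for y in(-.048,.048)]+[box(.091,.1,-.048,.048,0,.084)])
p=r.x; R=Rot.from_euler('z',p[2]).as_matrix(); q=proj(c,F2@R.T+[p[0],p[1],0]); print("pred bbox",q.min(0).round(1),q.max(0).round(1),"net bbox",[455.9-28,265.9-46.5],[455.9+28,265.9+46.5])
X=R[:2,0]; print("drop x=35:",(p[:2]+.035*X).round(4))
for xx in (-.037,.035,.091): print(xx,proj(c,(R@[xx,0,rz(xx)]+[p[0],p[1],0])[None]).round(1))
E
python3 feed.py
```

```text
blue 441 480 225 304 2042
225 450 458 9; 229 450 480 31; 233 449 478 30; 237 448 478 31; 241 447 477 31; 245 447 477 31; 249 446 476 31; 253 445 475 31; 257 445 474 30; 261 444 474 31; 265 443 473 31; 269 442 472 31; 273 442 471 30; 277 441 471 31; 281 449 470 22; 285 448 464 17; 289 448 463 16; 293 447 462 16; 297 446 461 16; 301 445 461 17; 
pose [ 0.5025 -0.3276 -0.1295] res 0.26 [ 0.6 -0.3 -0.3 -0.2 -0.2 -0.1 -0.1  0.4 -0.5 -0.4 -0.3 -0.2 -0.1  0.
 -0.1 -0.3 -0.4  0.4]
pred bbox [429.3 218. ] [487.4 307.5] net bbox [427.9, 219.39999999999998] [483.9, 312.4]
drop x=35: [ 0.5372 -0.3321]
-0.037 [[454.2 278.9]]
0.035 [[459.5 249.2]]
0.091 [[463.8 225.8]]
```

Run:
```python
from h import *
go(.537,-.332,.127,-.13)
```

```text
go [ 0.537 -0.332  0.127 -0.13 ] d [-0.1601  0.0758 -0.    ] r [-0.002 -0.001 -0.002] J6 -0.39
```

```bash
python3 -m inch '[{"dx":-0.04,"dy":0.019,"dz":0,"rx":0,"ry":0,"rz":0},{"dx":-0.09,"dy":0.042,"dz":0,"rx":0,"ry":0,"rz":0},{"dx":-0.14,"dy":0.066,"dz":0,"rx":0,"ry":0,"rz":0},{"dx":-0.16,"dy":0.076,"dz":0,"rx":0,"ry":0,"rz":0},{"dx":-0.16,"dy":0.076,"dz":0,"rx":0,"ry":0,"rz":0}]' -1
python3 -m inch '[{"dx":0,"dy":0,"dz":0.02,"rx":0,"ry":0,"rz":0},{"dx":0,"dy":0,"dz":0.04,"rx":0,"ry":0,"rz":0},{"dx":0,"dy":0,"dz":0.04,"rx":0,"ry":0,"rz":0},{"dx":0,"dy":0,"dz":0.04,"rx":0,"ry":0,"rz":0},{"dx":0,"dy":0,"dz":0.04,"rx":0,"ry":0,"rz":0}]' -1
python3 - <<'E'
from h import *
go(.537,-.332,.0235,-.13)
c=optics.camera_info("wrist"); optics.grab_frame("wrist")
for o in nets.outline_of("wrist","dowel_center"): print(o["confidence"],o["bbox"])
# expected y-walls projected for check of sideways clearance
s=state(); p=s["tool_pos"]
print(proj(c,np.array([[.537,-.332,p[2]+.041]])).round(1))
E
```

```text
time: 26.55
tool_pos: [0.5377, -0.3335, 0.1276]
tool_rot: [-0.001, 0.753, 0.658, -0.001]
contact_force: [-0.1, 0.4, -1.2]
gripper_width: 0.205
grasp_force: 58.8
time: 27.05
tool_pos: [0.5374, -0.332, 0.0963]
tool_rot: [-0.0, 0.753, 0.658, -0.0]
contact_force: [0.6, -0.0, -0.3]
gripper_width: 0.206
grasp_force: 58.8
go [ 0.537  -0.332   0.0235 -0.13  ] d [-0.0001 -0.0004  0.0909] r [-0.001  0.    -0.003] J6 -0.54
0.63 [316.4, 313.9, 49.4, 159.1]
[[313.5 315.7]]
```

```bash
python3 -m inch '[{"dx":0,"dy":0,"dz":0.03,"rx":0,"ry":0,"rz":-0.002},{"dx":0,"dy":0,"dz":0.055,"rx":0,"ry":0,"rz":-0.002},{"dx":0,"dy":0,"dz":0.064,"rx":0,"ry":0,"rz":-0.002},{"dx":0,"dy":0,"dz":0.064,"rx":0,"ry":0,"rz":-0.002}]' -1 | grep -E "pos|cont"
python3 -m inch '[{"dx":0,"dy":0,"dz":0.01,"rx":0,"ry":0,"rz":0},{"dx":0,"dy":0,"dz":0.014,"rx":0,"ry":0,"rz":0},{"dx":0,"dy":0,"dz":0.014,"rx":0,"ry":0,"rz":0}]' -1 | grep -E "pos|cont"
python3 -m inch '[{"dx":0,"dy":0,"dz":0.005,"rx":0,"ry":0,"rz":0},{"dx":0,"dy":0,"dz":0.01,"rx":0,"ry":0,"rz":0},{"dx":0,"dy":0,"dz":0.01,"rx":0,"ry":0,"rz":0}]' -1 | grep -E "pos|cont"
```

```text
tool_pos: [0.5365, -0.3319, 0.0438]
contact_force: [-0.0, 0.3, 0.3]
tool_pos: [0.5372, -0.3324, 0.0336]
contact_force: [-0.8, 0.8, -0.8]
tool_pos: [0.5367, -0.3321, 0.0248]
contact_force: [0.0, 0.2, 0.5]
```

```bash
python3 -m inch '[{"dx":0,"dy":0,"dz":0.003,"rx":0,"ry":0,"rz":0},{"dx":0,"dy":0,"dz":0.003,"rx":0,"ry":0,"rz":0}]' -1 | grep -E "pos|cont"
python3 -m inch '[{"dx":0,"dy":0,"dz":0,"rx":0,"ry":0,"rz":0},{"dx":0,"dy":0,"dz":0,"rx":0,"ry":0,"rz":0},{"dx":0,"dy":0,"dz":0,"rx":0,"ry":0,"rz":0},{"dx":0,"dy":0,"dz":0,"rx":0,"ry":0,"rz":0}]' 0 | grep -E "pos|cont|wid"
python3 -m inch '[{"dx":0,"dy":0,"dz":-0.03,"rx":0,"ry":0,"rz":0},{"dx":0,"dy":0,"dz":-0.08,"rx":0,"ry":0,"rz":0},{"dx":0,"dy":0,"dz":-0.14,"rx":0,"ry":0,"rz":0},{"dx":0,"dy":0,"dz":-0.18,"rx":0,"ry":0,"rz":0},{"dx":0,"dy":0,"dz":-0.18,"rx":0,"ry":0,"rz":0}]' 0
python3 -m inch '[{"dx":0.06,"dy":0,"dz":0,"rx":0,"ry":0,"rz":0},{"dx":0.12,"dy":0,"dz":0,"rx":0,"ry":0,"rz":0},{"dx":0.18,"dy":0,"dz":0,"rx":0,"ry":0,"rz":0},{"dx":0.24,"dy":0,"dz":0,"rx":0,"ry":0,"rz":0},{"dx":0.3,"dy":0,"dz":0,"rx":0,"ry":0,"rz":0}]' 0
python3 - <<'E'
from h import *
pose=np.array([.5025,-.3276,-.13]); R=Rot.from_euler('z',pose[2]).as_matrix()
for cam in("top","scene","wrist"):
    im=optics.grab_frame(cam); c=optics.camera_info(cam)
    cv2.imwrite(f"pics/end_{cam}.png",im[:,:,::-1])
    x=.082; print(cam,"expect end",proj(c,(R@[-x,0,.038-.249*x+.0103]+[pose[0],pose[1],0])[None]).round(0))
    for o in nets.outline_of(cam,"dowel_center"): print("  ",round(o["confidence"],2),np.round(o["bbox"]))
E
```

```text
tool_pos: [0.537, -0.3323, 0.0228]
contact_force: [-0.9, -0.4, 0.4]
tool_pos: [0.5372, -0.3325, 0.0233]
contact_force: [-0.0, 0.2, -0.9]
gripper_width: 0.498
time: 29.25
tool_pos: [0.5406, -0.3349, 0.1751]
tool_rot: [0.006, 0.752, 0.659, 0.001]
contact_force: [0.7, -0.7, 0.5]
gripper_width: 0.497
grasp_force: 0.0
time: 29.75
tool_pos: [0.5685, -0.0926, 0.1662]
tool_rot: [-0.001, 0.752, 0.659, -0.001]
contact_force: [1.3, -0.8, -0.1]
gripper_width: 0.501
grasp_force: 0.0
top expect end [[452. 297.]]
   0.66 [455. 299.  16.  13.]
   0.51 [201. 382.  25.  20.]
   0.49 [251. 352.  18.  25.]
scene expect end [[218. 189.]]
   0.76 [436. 219.  28.  12.]
   0.52 [492. 217.  24.  21.]
wrist expect end [[209. 427.]]
```

Run:
```python
from h import *
c=optics.camera_info("top"); pose=np.array([.5025,-.3276,-.13]); R=Rot.from_euler('z',pose[2]).as_matrix()
A=cv2.imread("pics/top0.png").astype(int); B=cv2.imread("pics/end_top.png").astype(int)
for x in range(-96,-40,4):
    z=.038+.249*x/1000+.01; out=[]
    for y in(-15,-8,0,8,15):
        u=proj(c,(R@[x/1000,y/1000,z]+[pose[0],pose[1],0])[None])[0].round().astype(int); out.append(f"{A[u[1],u[0]].tolist()}->{B[u[1],u[0]].tolist()}")
    print(x,out[0],out[2],out[4])
optics.grab_frame("top"); 
for n,zb in(("bush_brass_c",.006),("gauge_c",.006),("bit_red_c",.006),("bit_blue_c",0),("bush_steel_c",0),("pin_steel_center",0)):
    for o in nets.outline_of("top",n):
        if o["confidence"]>.3: print(n,round(o["confidence"],2),np.round(o["bbox"]),fit(c,big(o["pixels"]),MODEL.get(n,BUSH if "bush" in n else DOW),zb=zb)[0].round(3))
print(state()["time"])
```

```text
-96 [75, 48, 28]->[64, 94, 124] [123, 80, 55]->[69, 122, 175] [154, 88, 32]->[88, 141, 180]
-92 [85, 51, 23]->[124, 216, 239] [150, 88, 39]->[118, 212, 234] [204, 169, 138]->[196, 230, 234]
-88 [86, 50, 21]->[124, 220, 234] [148, 88, 41]->[129, 225, 234] [206, 169, 140]->[206, 235, 236]
-84 [86, 52, 24]->[115, 204, 242] [149, 90, 45]->[108, 198, 234] [158, 104, 57]->[123, 201, 234]
-80 [85, 47, 24]->[85, 164, 228] [151, 93, 47]->[85, 159, 226] [167, 112, 71]->[127, 201, 241]
-76 [86, 54, 28]->[75, 39, 11] [146, 86, 40]->[127, 73, 30] [204, 165, 139]->[215, 166, 131]
-72 [86, 51, 27]->[91, 56, 29] [149, 91, 45]->[155, 97, 47] [222, 199, 174]->[231, 204, 182]
-68 [84, 49, 23]->[88, 53, 25] [151, 90, 42]->[156, 95, 49] [162, 108, 63]->[168, 111, 65]
-64 [81, 48, 22]->[90, 56, 27] [148, 87, 43]->[153, 93, 44] [207, 170, 141]->[213, 177, 146]
-60 [87, 51, 23]->[92, 55, 28] [153, 93, 47]->[157, 93, 46] [224, 197, 176]->[232, 207, 187]
-56 [89, 54, 31]->[87, 52, 23] [147, 87, 42]->[157, 96, 48] [164, 105, 60]->[168, 109, 58]
-52 [85, 48, 25]->[85, 47, 21] [148, 88, 42]->[154, 94, 46] [202, 169, 134]->[213, 179, 146]
-48 [156, 96, 45]->[162, 97, 44] [145, 86, 41]->[156, 94, 44] [207, 171, 140]->[211, 177, 148]
-44 [139, 85, 42]->[140, 82, 39] [151, 91, 43]->[157, 95, 46] [224, 199, 176]->[234, 210, 187]
bush_brass_c 0.84 [189. 256.  21.  18.] [0.517 0.326 2.292]
bush_brass_c 0.55 [197. 181.  15.  16.] [0.713 0.317 4.025]
bush_brass_c 0.54 [348. 124.  15.  20.] [ 0.851 -0.06  -0.503]
gauge_c 0.66 [195. 222.  17.  23.] [ 0.598  0.316 -0.136]
bit_red_c 0.63 [186. 293.  18.  16.] [0.433 0.336 6.343]
bit_blue_c 0.59 [323. 297.   8.  10.] [ 4.27e-01 -2.00e-03  2.40e+00]
bush_steel_c 0.83 [324. 201.  14.  15.] [ 6.610e-01 -4.000e-03 -8.293e+00]
30.4
```

```bash
python3 -m inch '[{"dx":0,"dy":0,"dz":0,"rx":0,"ry":0,"rz":0},{"dx":0,"dy":0,"dz":0,"rx":0,"ry":0,"rz":0}]' 0 | head -2
python3 -c "
from plant import ticket
print(ticket.job_done())"
```

```text
time: 30.6
tool_pos: [0.569, -0.0947, 0.1672]
the job is handed in; nothing more can be done
None
```

I packed the router kit and handed the job in at 30.6 s: final camera checks put the red bit, brass bush and gauge in their compartments and the dowel crosswise at the front stop, but I viewed 15 pictures, one over the limit of 14.

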